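# Get the pipette out from under the tools of a sampling case

## Task

The pipette in the black sampling case lies underneath the marker, the forceps and the capped tube. Lay these three in the steel tray first, then take the pipette out and lay it on the white pipette rest with its thick body in both notches; only then put the marker, the forceps and the tube back, each flat and fully down in its own cutout across the case as before, the tube's cap in the cap pocket.

Things in the scene. Friction and masses are not known exactly. Their poses are not given: they have to be found in the camera images.
- pipette: Black pipette, 246 mm, 90 g, level in the case under the small tools; axis 22 mm above the worktop. Origin: axis, plunger end; z towards the thin tip (case -y). Thick body, 26 mm round, from 20 to 148 mm, then an 11 mm nose; weight centred near 90 mm. Free for fingers from 61 to 100 mm, between two blocks: grasp across, fingertips down to the case floor.
- marker: Felt marker, straight pen 12 x 12 x 129 mm, cap on, lying in marker_block's cutout across and above the pipette. Origin: on its axis at the blunt bottom end; z along it to the cap end; middle at 64 mm. Lying, its axis is 6 mm above its support. May go back either way round.
- forceps: Steel forceps, flat, 15 mm wide, 131 mm long, 8 mm thick, lying in forceps_block's cutout across and above the pipette. Origin: centre of the flat underside; y along the length, x across both blades (grasp across x), z up. May go back either way round.
- sample_tube: Capped sample tube, 63 mm long: round body 12 mm across, cap 14 mm wide over the last 17 mm. Lies in tube_block's cutout across and above the pipette, cap on the block's +x side. Origin: on its axis at the closed bottom; z along it to the cap; middle at 31 mm. Lying, its axis is 6 to 7 mm above its support.
- marker_block: Grey cradle block, 150 x 40 x 43 mm, one of three in the case (details: kit_case). Origin: centre of its underside (4 mm above the worktop), x along its length, y along the pipette, z up. Its cross cutout is a narrow straight groove along x, 14.5 mm wide at the floor, open at both ends: the marker's, centred at the block's middle.
- forceps_block: Grey cradle block, 150 x 40 x 43 mm, one of three in the case (details: kit_case). Origin: centre of its underside (4 mm above the worktop), x along its length, y along the pipette, z up. Its cross cutout is the wide straight groove along x, 18 mm at the floor, open at both ends: the forceps', centred at the block's middle.
- tube_block: Grey cradle block, 150 x 40 x 43 mm, one of three in the case (details: kit_case). Origin: centre of its underside (4 mm above the worktop), x along its length, y along the pipette, z up. Its cutout is 14.5 mm wide on the -x side; on the +x side a cap pocket, 17 mm wide, floor 1 mm lower, ends 44 mm from the middle. The tube lies with its middle at the block's middle.
- tray: Shallow steel instrument tray, fixed, 124 x 226 mm, long along y; floor 3 mm thick, inside 118 x 220 mm, rim 14 mm high. Origin: centre of its underside, z up. Tray and rest stand to the right of the case, either one nearer to it, both close in front of the analyser (fixed, front face at x = 0.585 m, 0.15 m high there, rising behind): do not swing low over it.
- pipette_rest: White pipette rest, fixed, base 66 x 110 x 8 mm, two 8 mm thick uprights at y = -35 and +35 mm, 60 mm high, 62 mm free between. Notches open at the top: floor 40 mm high, 29 mm wide, 9 mm straight, then flaring at 45 degrees to 51 mm. Origin: centre of underside. The pipette lies along y, tip either way, axis 53 mm high, thick body centred.
- kit_case: Black case base, fixed, 159 x 262 x 34 mm, floor 4 mm. Origin: centre of underside, y lengthwise. Blocks stand at y = -84, 0, +84 mm, in any order, 44 mm free between. Each has an open channel at x = 0 along y, 36 mm wide (fingers fit), and cross cutouts both sides of it: floor 33 mm above the block's underside, 5 mm straight walls, then 5 mm of 45 degree lead-in.

How it is judged (in metres and radians):
On the way, in this order (a step that is already met when the one before it is completed fails the run):
1. the marker, the forceps and the tube all lie in the tray (x of marker in the frame of tray between -0.062 and 0.062 m and y of marker in the frame of tray between -0.113 and 0.113 m and z of marker in the frame of tray between 0 and 0.03 m and linear speed of each of marker, forceps, sample_tube below 0.02 m/s and x of forceps in the frame of tray between -0.062 and 0.062 m and y of forceps in the frame of tray between -0.113 and 0.113 m and z of forceps in the frame of tray between 0 and 0.03 m and x of sample_tube in the frame of tray between -0.062 and 0.062 m and y of sample_tube in the frame of tray between -0.113 and 0.113 m and z of sample_tube in the frame of tray between 0 and 0.03 m and angle between each of marker, sample_tube's own z axis and vertical above 1.35 rad and angle between forceps's own z axis and vertical below 0.22 rad), for 0.2 s.
2. the pipette lies on the rest, its thick body in both notches, with the three tools still in the tray ((y of pipette in the frame of pipette_rest between 0.061 and 0.107 m or y of pipette in the frame of pipette_rest between -0.107 and -0.061 m) and x of pipette in the frame of pipette_rest between -0.012 and 0.012 m and z of pipette in the frame of pipette_rest between 0.048 and 0.06 m and angle between the z axis of pipette and the y axis of pipette_rest, either way round below 0.09 rad and angle between pipette's own z axis and vertical above 1.5 rad and linear speed of pipette below 0.02 m/s and x of marker in the frame of tray between -0.062 and 0.062 m and y of marker in the frame of tray between -0.113 and 0.113 m and z of marker in the frame of tray between 0 and 0.03 m and x of forceps in the frame of tray between -0.062 and 0.062 m and y of forceps in the frame of tray between -0.113 and 0.113 m and z of forceps in the frame of tray between 0 and 0.03 m and x of sample_tube in the frame of tray between -0.062 and 0.062 m and y of sample_tube in the frame of tray between -0.113 and 0.113 m and z of sample_tube in the frame of tray between 0 and 0.03 m), for 0.2 s.
At the end, for the whole second after the job is handed in: The pipette lies level with its thick body in both notches of the rest (23 mm play along it). Marker, forceps and tube lie still in their own cutouts, fully down within 2.5 mm, square within 4.5 degrees, centred lengthwise within 12 mm (tube 10 mm, cap in its pocket) ((y of pipette in the frame of pipette_rest between 0.061 and 0.107 m or y of pipette in the frame of pipette_rest between -0.107 and -0.061 m) and x of pipette in the frame of pipette_rest between -0.012 and 0.012 m and z of pipette in the frame of pipette_rest between 0.048 and 0.06 m and angle between the z axis of pipette and the y axis of pipette_rest, either way round below 0.09 rad and angle between each of pipette, marker, sample_tube's own z axis and vertical above 1.5 rad and linear speed of each of pipette, marker, forceps, sample_tube below 0.02 m/s and horizontal distance between marker and marker_block between 0.0525 and 0.0765 m and y of marker in the frame of marker_block between -0.007 and 0.007 m and z of marker in the frame of marker_block between 0.036 and 0.0415 m and angle between the z axis of marker and the x axis of marker_block, either way round below 0.08 rad and horizontal distance between forceps and forceps_block between -0.001 and 0.012 m and y of forceps in the frame of forceps_block between -0.007 and 0.007 m and z of forceps in the frame of forceps_block between 0.03 and 0.0355 m and angle between the y axis of forceps and the x axis of forceps_block, either way round below 0.08 rad and angle between forceps's own z axis and vertical below 0.07 rad and horizontal distance between sample_tube and tube_block between 0.0215 and 0.0415 m and y of sample_tube in the frame of tube_block between -0.007 and 0.007 m and z of sample_tube in the frame of tube_block between 0.036 and 0.0415 m and angle between the z axis of sample_tube and the x axis of tube_block, either way round below 0.08 rad and x of sample_tube in the frame of tube_block below 0 m); the robot touches nothing.
It fails at once if one of the things falls off the worktop (height (world z) of any of pipette, marker, forceps, sample_tube below -0.05 m).
It also fails if it takes over 138 s, if anything falls off the work surface, if the arm or the gripper's body presses on something with over 40 N, if the wrist force passes 120 N, or if a joint passes its speed limit or range.

## Robot

A 6-joint arm with a two-finger parallel gripper is mounted at the origin on a cart in front of the work surface, level with it; the furniture and walls round the work are solid. World frame = base frame: x ahead of the robot, y to its left, z up, the work surface at z = 0. Lengths are in mm, angles in rad, forces in N, time in s.
With the tool pointing down it reaches from about 425 to 1125 mm from the base axis. Payload 14.9 kg.
Tool frame: the origin (TCP) lies at the very end of the fingers, on their centre line; the grasp point (between the pads) lies 19 mm behind it; z points along the fingers, y is the line along which they close (so a half turn about z gives the same grasp; the last joint's range is limited). The gripper opens to 91 mm and grips with 3 to 60 N. Pads are 32 mm wide; open, the fingers measure 118 mm over their backs; the gripper's body (76 mm by 178 mm) begins 60 mm behind the grasp point.
Start: joints at [1.229, 0.379, 1.734, -0, 1.028, -0.033], TCP at [212.748, 666.9, 213.932] pointing down, gripper open.
Joint ranges: [-2.77, 2.77], [-0.74, 2.19], [0, 2.66], [-1.06, 4.2], [0.31, 2.87], [-3.08, 3.08]. Speed limits (rad/s): [1.89, 1.89, 2.39, 3.14, 3.14, 3.14].

## Interface

Orientations are given as a unit quaternion [x, y, z, w].
In Python, from workcell import bot, viewer gives the robot as it stands.
- The arm moves only by the shell command python3 -m crank 'ROWS'. ROWS is JSON, a list of rows, each an object of numbers: "rx", "ry", "rz": the turn, a rotation vector about the tool's x, y, z in rad; "x", "y", "z": the shift along the tool's x, y, z in cm; "grip": the opening, from 0 (shut) to 1 (fully open). A call has 1 to 12 rows; each row shifts and turns the commanded pose from where the row before left it, along the tool's axes as they then stand; what a row does not reach is not made up. A row lasts 1/10 s, in which the tool goes at most 50 mm and 8.59 degrees, less where a joint would pass 70% of its speed; a pose out of reach is approached as far as the arm can. A call is refused whole if a number of a shift passes 5 or a number of a turn 0.15, either way. A call with a gripper value outside its range is refused whole. The fingers move at their own pace and stop on an object; the grip force is fixed at half the most. Time passes only in rows, so rows that do not move let the fingers close. It gives the time, the measured TCP pose, the force, the opening and the grip force at its end, in the units of the state.
- bot.get_state(): the state, without advancing time (a new reading comes with each control period).
- viewer.camera(name): name is "side" or "top"; returns a dict with "frame" (384x512x3 uint8, red, green, blue), "K" (3x3 intrinsics, pixels), "k1" (the pictures are not rectified: a ray, as slopes to the right and down, at radius r is drawn at 1 + k1 r^2 times it, then the intrinsics apply), "world_to_cam" (4x4, takes a point from world to camera coordinates). Camera axes: x right, y down, z forward; pixel columns grow to the right and rows downward; lengths in mm; the calibration is good to about 2 mm. A picture is of the moment at which its call begins. There is no depth.
- bot.job_done(): hands the job in; it is judged then, once.
The state is a dict: "clock": time; "joint_pos": joint angles; "dq": joint speeds; "tau": joint torques, N m; "position": TCP position; "tool_rot": TCP orientation; "wrist_force": force on the tool from outside, world axes, zero at the start; "ft_torque": the same for the moment, N m; "opening": opening from 0.0 (shut) to 1.0 (fully open); "finger_force": force on a finger pad.
Only numpy, scipy, OpenCV 4.12 (cv2) and the standard library are available. Lean on these libraries where they do the work, as an engineer would, in place of code of your own. Each camera call takes 0.05 s, during which the arm holds its last target. There are 200 camera calls.

## Working session

There is one attempt and no reset: what is moved stays moved. The work goes in short steps, Python scripts to look and compute and a shell command to move; the robot and the scene stay as the last step left them, time stands still between calls to the robot, and variables do not carry over. Pictures are saved under pics/ and viewed, at most 14 in all, crops included, and the job is handed in when it is done.

```bash
mkdir -p pics
cat > h.py <<'E'
import numpy as np, cv2
from workcell import bot, viewer
from scipy.spatial.transform import Rotation as R
def shot(name):
    c=viewer.camera(name); return c
def save(c,fn): cv2.imwrite('pics/'+fn,c['frame'][:,:,::-1])
def ray(c,u,v):
    K=np.array(c['K']);k=c['k1'];T=np.array(c['world_to_cam'])
    x=(u-K[0,2])/K[0,0];y=(v-K[1,2])/K[1,1]
    rd=np.hypot(x,y);r=rd
    for _ in range(30): r=rd/(1+k*r*r)
    s=r/rd if rd>0 else 1
    d=T[:3,:3].T@np.array([x*s,y*s,1]);o=-T[:3,:3].T@T[:3,3]
    return o,d
def onz(c,u,v,z):
    o,d=ray(c,u,v);return o+d*(z-o[2])/d[2]
def proj(c,P):
    K=np.array(c['K']);k=c['k1'];T=np.array(c['world_to_cam'])
    p=T[:3,:3]@np.array(P)+T[:3,3];a=p[:2]/p[2];a=a*(1+k*(a@a))
    return K[0,0]*a[0]+K[0,2],K[1,1]*a[1]+K[1,2]
E
python3 - <<'E'
from h import *
s=bot.get_state()
for k,v in s.items(): print(k,np.round(v,3))
for n in('top','side'):
    c=shot(n);save(c,n+'0.png');print(np.round(c['K'],1),c['k1'],np.round(c['world_to_cam'],3))
    np.save(n+'0.npy',c,allow_pickle=True)
E
```

```text
clock 0.0
joint_pos [ 1.229  0.379  1.735 -0.     1.029 -0.033]
dq [ 0.001 -0.    -0.002 -0.    -0.001 -0.001]
tau [ 1.0000e-03 -7.6375e+01 -4.3435e+01  6.5000e-02  4.3000e-02 -0.0000e+00]
position [212.616 666.544 213.312]
tool_rot [ 0.154  0.988 -0.001 -0.   ]
wrist_force [0.756 0.036 0.053]
ft_torque [0.029 0.003 0.033]
finger_force 0.0
opening 1.001
[[417.9   0.  256.2]
 [  0.  417.9 191.3]
 [  0.    0.    1. ]] 0.041358338954829474 [[ 2.500000e-02 -1.000000e+00  5.000000e-03  9.110100e+01]
 [-9.930000e-01 -2.500000e-02 -1.130000e-01  4.800100e+02]
 [ 1.130000e-01 -2.000000e-03 -9.940000e-01  1.132634e+03]
 [ 0.000000e+00  0.000000e+00  0.000000e+00  1.000000e+00]]
[[395.5   0.  255.2]
 [  0.  395.5 187.7]
 [  0.    0.    1. ]] -0.022491348971355185 [[-9.290000e-01 -3.700000e-01  2.000000e-03  4.871600e+02]
 [-2.410000e-01  6.020000e-01 -7.610000e-01  9.089700e+01]
 [ 2.800000e-01 -7.070000e-01 -6.490000e-01  1.177975e+03]
 [ 0.000000e+00  0.000000e+00  0.000000e+00  1.000000e+00]]
```

View pics/top0.png

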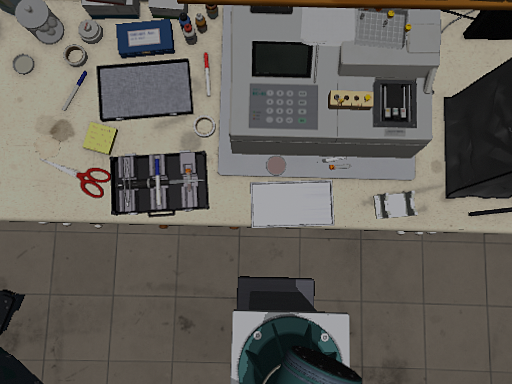

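View pics/side0.png

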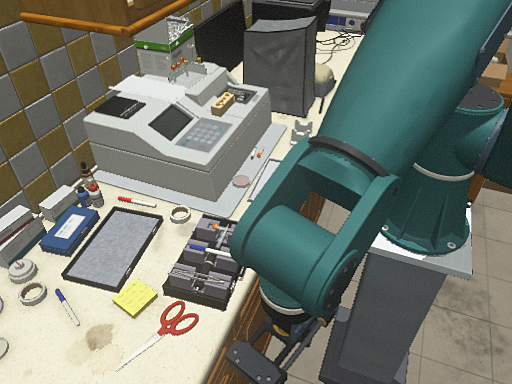

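The top view shows the case at about px (110–208, 152–215), the tray at (292, 204) and the rest at (395, 205). In the case, the forceps are at column 127, the marker (blue cap) at 155 and the tube (orange cap) at 188. Next I'll zoom in on these.

Run:
```python
from h import *
c=np.load('top0.npy',allow_pickle=True).item()
f=c['frame'][:,:,::-1]
a=cv2.resize(f[145:220,105:215],None,fx=5,fy=5,interpolation=cv2.INTER_CUBIC)
b=cv2.resize(f[170:235,240:425],None,fx=3,fy=3,interpolation=cv2.INTER_CUBIC)
b=b[:, :555]
o=np.zeros((375+195,555,3),np.uint8);o[:375,:550]=a;o[375:,:]=b
cv2.imwrite('pics/crop1.png',o)
g=cv2.cvtColor(c['frame'],cv2.COLOR_RGB2HSV)
def comp(m,roi,name,z):
    u0,v0,u1,v1=roi;mm=np.zeros_like(m,dtype=np.uint8);mm[v0:v1,u0:u1]=m[v0:v1,u0:u1]
    n,l,st,ce=cv2.connectedComponentsWithStats(mm)
    for i in range(1,n):
        if st[i,4]>15:
            pts=np.argwhere(l==i)[:,::-1].astype(np.float32)
            r=cv2.minAreaRect(pts)
            print(name,st[i],np.round(ce[i],1),np.round(onz(c,*ce[i],z)),'rect',np.round(cv2.boxPoints(r),1).tolist())
H,S,V=[g[:,:,i].astype(int) for i in range(3)]
comp((V<70),(100,140,220,225),'case',34)
comp((S>100)&(V>120)&(H>100)&(H<130),(105,145,215,220),'blue',43)
comp((S>100)&(V>120)&(H<25),(105,145,215,220),'orange',43)
comp((S<25)&(V>195),(240,175,345,232),'tray',14)
comp((S<15)&(V>200),(365,185,425,225),'rest',8)
```

```text
case [109 140   6  15  28] [111.2 147. ] [590. 508.  34.] rect [[108.0999984741211, 153.6999969482422], [112.80000305175781, 139.60000610351562], [114.30000305175781, 140.10000610351562], [109.5999984741211, 154.1999969482422]]
case [ 110  151   99   66 3327] [157.6 183.9] [490. 376.  34.] rect [[107.5, 156.6999969482422], [205.6999969482422, 150.60000610351562], [209.60000610351562, 212.89999389648438], [111.4000015258789, 218.89999389648438]]
case [154 189   2  18  20] [154.9 197.2] [453. 381.  34.] rect [[154.0, 189.0], [155.0, 189.0], [155.0, 206.0], [154.0, 206.0]]
case [129 224  16   1  16] [136.5 224. ] [379. 427.  34.] rect [[144.0, 224.0], [144.0, 224.0], [129.0, 224.0], [129.0, 224.0]]
orange [186 169   5   4  16] [187.6 170.4] [529. 293.  43.] rect [[186.0, 169.0], [190.0, 169.0], [190.0, 172.0], [186.0, 172.0]]
```

View pics/crop1.png

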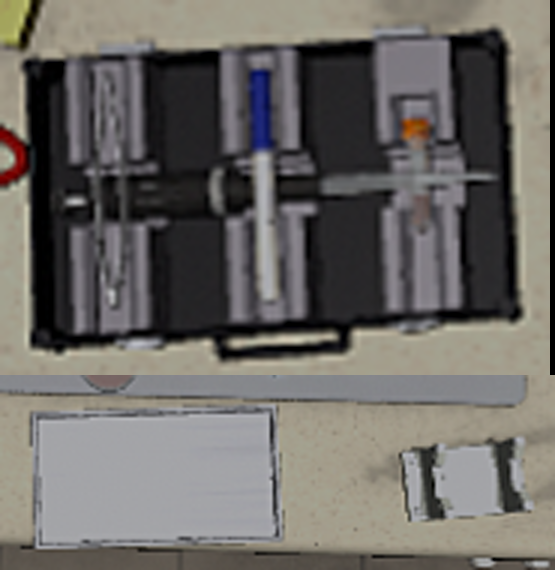

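The zoom shows the case's thin end pointing image-right (world −y). The forceps are left, the marker is in the middle with its blue cap up (+x), and the tube is right with its cap up. The tray and rest are clear. I'll rectify these regions to world planes for metric reading.

```bash
cat >> h.py <<'E'
def ortho(c,x0,x1,y0,y1,z,s):
    # image: right=-y, up=+x
    xs=np.arange(x1,x0,-1/s);ys=np.arange(y1,y0,-1/s)
    Y,X=np.meshgrid(ys,xs);P=np.stack([X,Y,np.full_like(X,z)],-1)
    K=np.array(c['K']);T=np.array(c['world_to_cam'])
    q=P@T[:3,:3].T+T[:3,3];a=q[...,:2]/q[...,2:];a=a*(1+c['k1']*(a**2).sum(-1,keepdims=True))
    m=(a@np.diag([K[0,0],K[1,1]])+K[:2,2]).astype(np.float32)
    im=cv2.remap(c['frame'][:,:,::-1].copy(),m[...,0],m[...,1],cv2.INTER_CUBIC)
    return im
def grid(im,x1,y1,s,st):
    h,w=im.shape[:2]
    for k in range(-100,101):
        v=k*st;r=int((x1-v)*s);q=int((y1-v)*s)
        if 0<=r<h: im[r,::3]=(0,255,0);cv2.putText(im,str(v),(0,r+4),0,.35,(0,0,255),1)
        if 0<=q<w: im[::3,q]=(0,255,0);cv2.putText(im,str(v),(q-8,10),0,.35,(0,0,255),1)
    return im
E
python3 - <<'E'
from h import *
c=np.load('top0.npy',allow_pickle=True).item()
T=np.array(c['world_to_cam']);print('cam',np.round(-T[:3,:3].T@T[:3,3]))
a=grid(ortho(c,395,595,240,510,47,2.8),595,510,2.8,20);cv2.imwrite('pics/oc.png',a);print(a.shape)
b=grid(ortho(c,360,510,-140,140,14,2),510,140,2,20)
d=grid(ortho(c,370,500,-400,-240,60,3),500,-240,3,20)
h=max(b.shape[0],1);o=np.zeros((b.shape[0]*1+d.shape[0]*1,600,3),np.uint8);
o[:b.shape[0],:b.shape[1]]=b;o[b.shape[0]:,:d.shape[1]]=d;o=o[:700];print(o.shape)
o=o[:600] if o.shape[0]<=600 else cv2.resize(o,None,fx=600/o.shape[0],fy=600/o.shape[0]);cv2.imwrite('pics/ot.png',o)
def gc(cx,cy): return (cx+.5)/5-.5+105,(cy+.5)/5-.5+145
for n,p,z in[('cTL',(27,62),34),('cTR',(500,32),34),('cBR',(520,318),34),('cBL',(33,347),34)]:
    print(n,np.round(onz(c,*gc(*p),z),1))
def gt(cx,cy): return (cx+.5)/3-.5+240,(cy-375+.5)/3-.5+170
for p in[(33,413),(277,407),(282,537),(37,546)]: print('tray',np.round(onz(c,*gt(*p),14),1))
E
```

```text
cam [ 346.  105. 1179.]
(560, 756, 3)
(690, 600, 3)
cTL [561.8 510.   34. ]
cTR [585.9 249.9  34. ]
cBR [426.7 232.7  34. ]
cBL [404.4 496.6  34. ]
tray [503.9 119.5  14. ]
tray [ 515.5 -109.1   14. ]
tray [ 393.9 -114.2   14. ]
tray [379.8 112.5  14. ]
```

View pics/oc.png

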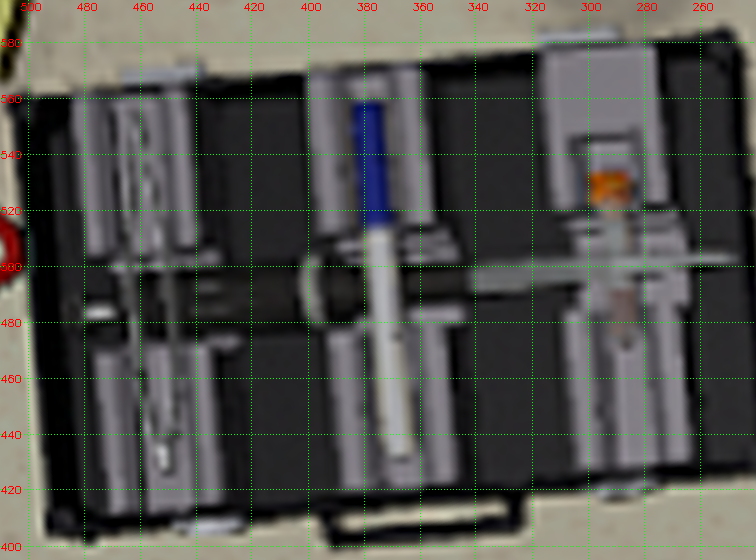

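View pics/ot.png

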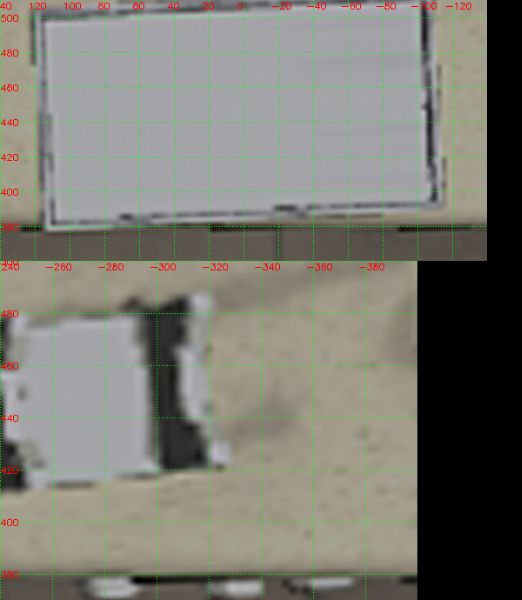

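The ortho views give these measurements:

| Item | Position (mm) | Yaw / size |
|---|---|---|
| Marker block | (496, 373.5) | case yaw ≈ 5.2° |
| Marker | middle (496, 373) | length 127 |
| Forceps | middle (492, 457) | length 131 |
| Tube | middle (502.5, 289.5) | length 64 |
| Tray | (448, 2) | yaw 2.9° |
| Rest | ≈ (451, −285) | yaw ≈ 5.5° |

The sizes match those given. I'll move above the marker block.

```bash
python3 -m crank '[{"rz":-0.133,"grip":0.5},{"rz":-0.133},{"rz":-0.132},{"x":-3.2,"y":-4},{"x":-3.2,"y":-4},{"x":-3.2,"y":-4},{"x":-3.2,"y":-4},{"x":-3.2,"y":-4},{"x":-3.2,"y":-4},{"x":-3.2,"y":-4},{"x":-3.12,"y":-3.8}]'; python3 -m crank '[{"z":4},{"z":4},{"z":3.4},{}]'
```

```text
schema error: expected keys rx, ry, rz, x, y, z, grip
schema error: expected keys rx, ry, rz, x, y, z, grip
```

Run:
```python
from h import *
s=bot.get_state();print(s['clock'],np.round(s['position'],2),s['opening'])
r=R.from_quat(s['tool_rot']).as_matrix();print(np.round(r,4),np.degrees(np.arctan2(r[1,1],r[0,1])))
c=shot('side');np.save('s1.npy',c,allow_pickle=True)
f=c['frame'][:,:,::-1]
u,v=proj(c,s['position']);print('tcp px',u,v, 'block',proj(c,(495.5,373,47)))
u0,v0=int(u)-60,int(v)-40
cv2.imwrite('pics/s1.png',cv2.resize(f[v0:v0+90,u0:u0+120],None,fx=6,fy=6,interpolation=cv2.INTER_CUBIC));print(u0,v0)
```

```text
0.1 [212.64 666.57 213.4 ] 0.9997066533480917
[[-9.527e-01  3.039e-01 -3.000e-04]
 [ 3.039e-01  9.527e-01 -9.000e-04]
 [ 0.000e+00 -9.000e-04 -1.000e+00]] 72.30699662561702
tcp px 282.49978939334187 362.54510486758386 block (np.float64(212.26300210956342), np.float64(249.62871755070813))
222 322
```

View pics/s1.png

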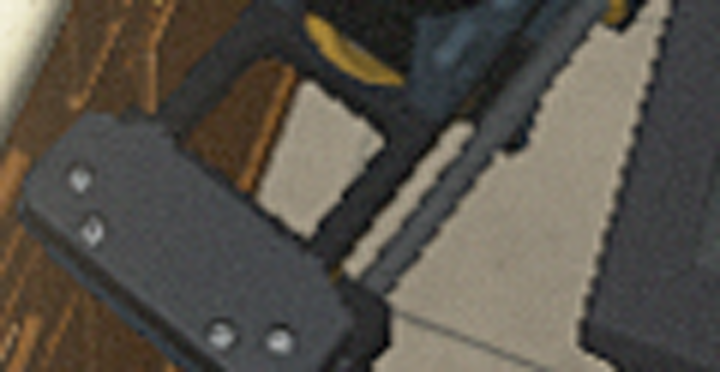

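The picture only shows the gripper at its start pose, because the move was refused: every row needs all seven keys.

```bash
python3 -m crank '[{"rx":0,"ry":0,"rz":-0.133,"x":0,"y":0,"z":0,"grip":0.5},{"rx":0,"ry":0,"rz":-0.133,"x":0,"y":0,"z":0,"grip":0.5},{"rx":0,"ry":0,"rz":-0.132,"x":0,"y":0,"z":0,"grip":0.5},{"rx":0,"ry":0,"rz":0,"x":-3.2,"y":-4,"z":0,"grip":0.5},{"rx":0,"ry":0,"rz":0,"x":-3.2,"y":-4,"z":0,"grip":0.5},{"rx":0,"ry":0,"rz":0,"x":-3.2,"y":-4,"z":0,"grip":0.5},{"rx":0,"ry":0,"rz":0,"x":-3.2,"y":-4,"z":0,"grip":0.5},{"rx":0,"ry":0,"rz":0,"x":-3.2,"y":-4,"z":0,"grip":0.5},{"rx":0,"ry":0,"rz":0,"x":-3.2,"y":-4,"z":0,"grip":0.5},{"rx":0,"ry":0,"rz":0,"x":-3.2,"y":-4,"z":0,"grip":0.5},{"rx":0,"ry":0,"rz":0,"x":-3.1,"y":-3.8,"z":0,"grip":0.5}]' && python3 -m crank '[{"rx":0,"ry":0,"rz":0,"x":0,"y":0,"z":4,"grip":0.5},{"rx":0,"ry":0,"rz":0,"x":0,"y":0,"z":4,"grip":0.5},{"rx":0,"ry":0,"rz":0,"x":0,"y":0,"z":3.4,"grip":0.5},{"rx":0,"ry":0,"rz":0,"x":0,"y":0,"z":0,"grip":0.5}]'
cat > look.py <<'E'
import sys
from h import *
# look.py cam fn half-w half-h x y z : crop round projected point
def st():
    s=bot.get_state();r=R.from_quat(s['tool_rot']).as_matrix()
    print('t',round(s['clock'],2),'pos',np.round(s['position'],1),'yang',round(np.degrees(np.arctan2(r[1,1],r[0,1])),2),'tilt',np.round(r[:2,2],3),'open',round(s['opening'],3),'ff',np.round(s['finger_force'],1),'F',np.round(s['wrist_force'],1),'j6',round(s['joint_pos'][5],2));return s
if __name__=='__main__':
    s=st();c=shot(sys.argv[1]);P=[float(a) for a in sys.argv[5:8]] or s['position']
    w,h=int(sys.argv[3]),int(sys.argv[4]);u,v=proj(c,P);u0=int(max(0,u-w));v0=int(max(0,v-h))
    f=c['frame'][v0:v0+2*h,u0:u0+2*w,::-1];k=min(800/f.shape[1],600/f.shape[0])
    np.save(sys.argv[2]+'.npy',c,allow_pickle=True)
    cv2.imwrite('pics/'+sys.argv[2]+'.png',cv2.resize(f,None,fx=k,fy=k,interpolation=cv2.INTER_CUBIC))
    print('scale',round(k,3),'off',u0,v0,'target px',round((u-u0)*k),round((v-v0)*k))
E
python3 look.py side s2 40 35
```

```text
clock: 1.25
position: [490.2, 377.3, 213.9]
tool_rot: [-0.045, 0.999, -0.0, -0.0]
wrist_force: [0.5, 1.3, -0.5]
opening: 0.501
finger_force: 0.0
clock: 1.65
position: [486.8, 377.2, 95.7]
tool_rot: [-0.044, 0.999, -0.002, -0.003]
wrist_force: [-0.4, -0.9, -0.4]
opening: 0.499
finger_force: 0.0
t 1.65 pos [486.8 377.2  95.7] yang 95.1 tilt [-0.006 -0.004] open 0.499 ff 0.0 F [-0.4 -0.9 -0.4] j6 -1.04
scale 8.571 off 173 203 target px 346 308
```

View pics/s2.png

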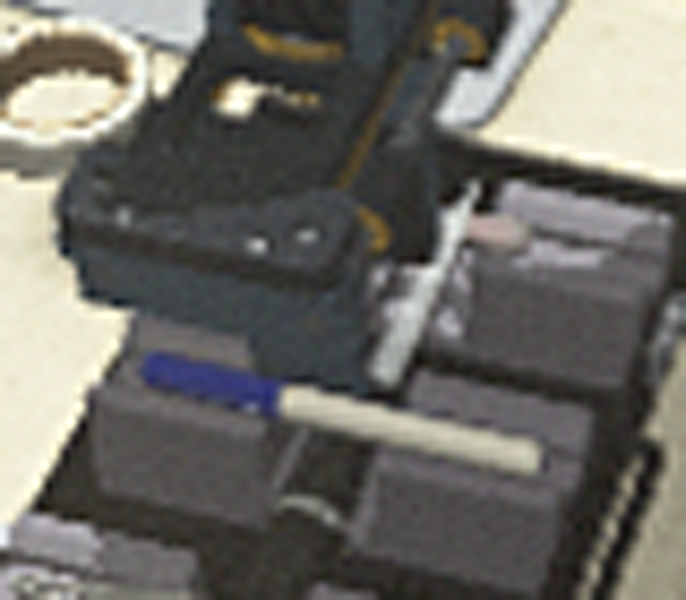

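The near finger ends beside the marker at about px (340, 380), above the channel. I'll let the arm settle, read the pose and correct it.

```bash
python3 -m crank '[{"rx":0,"ry":0,"rz":0,"x":0,"y":0,"z":0,"grip":0.5},{"rx":0,"ry":0,"rz":0,"x":0,"y":0,"z":0,"grip":0.5},{"rx":0,"ry":0,"rz":0,"x":0,"y":0,"z":0,"grip":0.5}]' >/dev/null
cat > go.py <<'E'
import sys
from look import *
# go.py x y [ang]: shift in tool axes (cm) from measured pose to target
s=st();r=R.from_quat(s['tool_rot']).as_matrix()
if len(sys.argv)>4:
    a=float(sys.argv[4]);cur=np.degrees(np.arctan2(r[1,1],r[0,1]));d=(a-cur+180)%360-180
    print('rz',round(-np.radians(d),3));r=R.from_euler('z',d,degrees=True).as_matrix()@r
print('shift cm',np.round(r.T@(np.array([float(a) for a in sys.argv[1:4]])-s['position'])/10,2))
E
python3 go.py 495.7 373 39 95.1
python3 - <<'E'
from h import *
# cross-check of the marker in both views
ct=np.load('top0.npy',allow_pickle=True).item();cs=np.load('s2.npy',allow_pickle=True).item()
def tri(p,q):
    o1,d1=ray(ct,*p);o2,d2=ray(cs,*q);A=np.stack([d1,-d2],1);t=np.linalg.lstsq(A,o2-o1,rcond=None)[0]
    a=o1+t[0]*d1;b=o2+t[1]*d2;return np.round((a+b)/2,1),np.round(np.linalg.norm(a-b),1)
def S(x,y): return (x+.5)/8.571-.5+173,(y+.5)/8.571-.5+203
# ends & joint of the marker: top px from the ortho at z=47
def O(u,v): return proj(ct,(595-v/2.8,510-u/2.8,47))
for n,o,q in[('cap end',(369,100),(148,372)),('joint',(377,225),(280,398)),('bottom',(400,455),(538,452))]: print(n,tri(O(*o),S(*q)))
E
```

```text
t 2.0 pos [489.8 379.7 101.6] yang 95.12 tilt [0.002 0.001] open 0.501 ff 0.0 F [ 0.2 -0.4  1. ] j6 -1.04
rz 0.0
shift cm [-0.51 -0.73  6.26]
cap end (array([559.6, 379.3,  41. ]), np.float64(1.8))
joint (array([514.8, 375.9,  44.3]), np.float64(0.4))
bottom (array([432.7, 367.4,  46.2]), np.float64(0.2))
```

Triangulation agrees: the marker middle is (496, 373) at height ≈ 44. I'll descend to 39 and grip.

```bash
python3 -m crank '[{"rx":0,"ry":0,"rz":0,"x":-0.51,"y":-0.73,"z":0,"grip":0.5},{"rx":0,"ry":0,"rz":0,"x":0,"y":0,"z":3,"grip":0.5},{"rx":0,"ry":0,"rz":0,"x":0,"y":0,"z":2,"grip":0.5},{"rx":0,"ry":0,"rz":0,"x":0,"y":0,"z":1.26,"grip":0.5},{"rx":0,"ry":0,"rz":0,"x":0,"y":0,"z":0,"grip":0.5},{"rx":0,"ry":0,"rz":0,"x":0,"y":0,"z":0,"grip":0.5},{"rx":0,"ry":0,"rz":0,"x":0,"y":0,"z":0,"grip":0.5}]' >/dev/null; python3 go.py 495.7 373 39 95.1;  python3 -m crank '[{"rx":0,"ry":0,"rz":0,"x":0,"y":0,"z":0,"grip":0.05},{"rx":0,"ry":0,"rz":0,"x":0,"y":0,"z":0,"grip":0.05},{"rx":0,"ry":0,"rz":0,"x":0,"y":0,"z":0,"grip":0.05},{"rx":0,"ry":0,"rz":0,"x":0,"y":0,"z":0,"grip":0.05},{"rx":0,"ry":0,"rz":0,"x":0,"y":0,"z":0,"grip":0.05},{"rx":0,"ry":0,"rz":0,"x":0,"y":0,"z":0,"grip":0.05}]'
```

```text
t 2.7 pos [495.4 372.6  38.3] yang 95.12 tilt [0.001 0.001] open 0.499 ff 0.0 F [-0.   0.   0.6] j6 -1.05
rz 0.0
shift cm [-0.03  0.04 -0.07]
clock: 3.3
position: [495.6, 372.4, 37.7]
tool_rot: [-0.045, 0.999, 0.0, 0.001]
wrist_force: [5.1, -2.2, 0.4]
opening: 0.122
finger_force: 30.8
```

The grip holds at an opening of 11 mm, with small side forces. I'll lift and carry the marker to the tray.

```bash
python3 -m crank '[{"rx":0,"ry":0,"rz":0,"x":0,"y":0,"z":-1,"grip":0.05},{"rx":0,"ry":0,"rz":0,"x":0,"y":0,"z":-3,"grip":0.05},{"rx":0,"ry":0,"rz":0,"x":0,"y":0,"z":-4,"grip":0.05},{"rx":0,"ry":0,"rz":0,"x":0,"y":0,"z":0,"grip":0.05}]' && python3 -m crank '[{"rx":0,"ry":0,"rz":0,"x":0.5,"y":-3.7,"z":0,"grip":0.05},{"rx":0,"ry":0,"rz":0,"x":0.5,"y":-3.7,"z":0,"grip":0.05},{"rx":0,"ry":0,"rz":0,"x":0.5,"y":-3.7,"z":0,"grip":0.05},{"rx":0,"ry":0,"rz":0,"x":0.5,"y":-3.7,"z":0,"grip":0.05},{"rx":0,"ry":0,"rz":0,"x":0.5,"y":-3.7,"z":0,"grip":0.05},{"rx":0,"ry":0,"rz":0,"x":0.5,"y":-3.7,"z":0,"grip":0.05},{"rx":0,"ry":0,"rz":0,"x":0.5,"y":-3.7,"z":0,"grip":0.05},{"rx":0,"ry":0,"rz":0,"x":0.5,"y":-3.7,"z":0,"grip":0.05},{"rx":0,"ry":0,"rz":0,"x":0.5,"y":-3.7,"z":0,"grip":0.05},{"rx":0,"ry":0,"rz":0,"x":0.5,"y":-3.7,"z":0,"grip":0.05},{"rx":0,"ry":0,"rz":0,"x":0.5,"y":-3.5,"z":0,"grip":0.05}]' && python3 -m crank '[{"rx":0,"ry":0,"rz":0.134,"x":0,"y":0,"z":0,"grip":0.05},{"rx":0,"ry":0,"rz":0.134,"x":0,"y":0,"z":0,"grip":0.05},{"rx":0,"ry":0,"rz":0.134,"x":0,"y":0,"z":0,"grip":0.05},{"rx":0,"ry":0,"rz":0.134,"x":0,"y":0,"z":0,"grip":0.05},{"rx":0,"ry":0,"rz":0.134,"x":0,"y":0,"z":0,"grip":0.05},{"rx":0,"ry":0,"rz":0.134,"x":0,"y":0,"z":0,"grip":0.05},{"rx":0,"ry":0,"rz":0.134,"x":0,"y":0,"z":0,"grip":0.05},{"rx":0,"ry":0,"rz":0.134,"x":0,"y":0,"z":0,"grip":0.05},{"rx":0,"ry":0,"rz":0.134,"x":0,"y":0,"z":0,"grip":0.05},{"rx":0,"ry":0,"rz":0.134,"x":0,"y":0,"z":0,"grip":0.05},{"rx":0,"ry":0,"rz":0.134,"x":0,"y":0,"z":0,"grip":0.05},{"rx":0,"ry":0,"rz":0.134,"x":0,"y":0,"z":0,"grip":0.05}]' > /dev/null;  python3 -m crank '[{"rx":0,"ry":0,"rz":0,"x":0,"y":0,"z":0,"grip":0.05},{"rx":0,"ry":0,"rz":0,"x":0,"y":0,"z":0,"grip":0.05}]' >/dev/null; python3 go.py 478.3 -36.3 4.5 2.9
```

```text
clock: 3.7
position: [496.9, 373.7, 122.0]
tool_rot: [-0.045, 0.999, 0.002, 0.003]
wrist_force: [0.1, 0.7, -0.2]
opening: 0.122
finger_force: 30.0
clock: 4.8
position: [475.4, -37.5, 116.9]
tool_rot: [-0.045, 0.999, 0.0, -0.0]
wrist_force: [0.9, 0.1, 0.0]
opening: 0.118
finger_force: 30.0
t 6.2 pos [475.8 -36.  117. ] yang 3.21 tilt [-0.001  0.   ] open 0.117 ff 30.0 F [ 0.1  0.3 -0.2] j6 -0.18
rz 0.005
shift cm [-0.05  0.25 11.25]
```

```bash
python3 -m crank '[{"rx":0,"ry":0,"rz":0.005,"x":0,"y":0.2,"z":4,"grip":0.05},{"rx":0,"ry":0,"rz":0,"x":0,"y":0,"z":4,"grip":0.05},{"rx":0,"ry":0,"rz":0,"x":0,"y":0,"z":2,"grip":0.05},{"rx":0,"ry":0,"rz":0,"x":0,"y":0,"z":0.8,"grip":0.05},{"rx":0,"ry":0,"rz":0,"x":0,"y":0,"z":0.4,"grip":0.05},{"rx":0,"ry":0,"rz":0,"x":0,"y":0,"z":0,"grip":0.05},{"rx":0,"ry":0,"rz":0,"x":0,"y":0,"z":0,"grip":0.05}]'; python3 -m crank '[{"rx":0,"ry":0,"rz":0,"x":0,"y":0,"z":0,"grip":0.2},{"rx":0,"ry":0,"rz":0,"x":0,"y":0,"z":0,"grip":0.25},{"rx":0,"ry":0,"rz":0,"x":0,"y":0,"z":0,"grip":0.25}]'; python3 -m crank '[{"rx":0,"ry":0,"rz":0,"x":0,"y":0,"z":-3,"grip":0.25},{"rx":0,"ry":0,"rz":0,"x":0,"y":0,"z":-4,"grip":0.25},{"rx":0,"ry":0,"rz":0,"x":0,"y":0,"z":-4,"grip":0.25}]'>/dev/null;python3 go.py 490 456.5 38.5 95.1
```

```text
clock: 6.9
position: [478.9, -36.0, 6.3]
tool_rot: [0.69, 0.724, 0.0, 0.001]
wrist_force: [0.2, 0.1, -0.1]
opening: 0.12
finger_force: 30.0
clock: 7.2
position: [478.4, -36.0, 5.7]
tool_rot: [0.69, 0.724, 0.0, 0.0]
wrist_force: [-0.3, 0.7, 0.1]
opening: 0.249
finger_force: 0.0
t 7.5 pos [477.6 -35.9 116.5] yang 2.7 tilt [-0.001  0.   ] open 0.249 ff 0.0 F [ 0.5 -0.2  0.6] j6 -0.17
rz -1.613
shift cm [-5.61 48.94  7.75]
```

```bash
python3 -m crank '[{"rx":0,"ry":0,"rz":-0.134,"x":0,"y":0,"z":0,"grip":0.5},{"rx":0,"ry":0,"rz":-0.134,"x":0,"y":0,"z":0,"grip":0.5},{"rx":0,"ry":0,"rz":-0.134,"x":0,"y":0,"z":0,"grip":0.5},{"rx":0,"ry":0,"rz":-0.134,"x":0,"y":0,"z":0,"grip":0.5},{"rx":0,"ry":0,"rz":-0.134,"x":0,"y":0,"z":0,"grip":0.5},{"rx":0,"ry":0,"rz":-0.134,"x":0,"y":0,"z":0,"grip":0.5},{"rx":0,"ry":0,"rz":-0.134,"x":0,"y":0,"z":0,"grip":0.5},{"rx":0,"ry":0,"rz":-0.134,"x":0,"y":0,"z":0,"grip":0.5},{"rx":0,"ry":0,"rz":-0.134,"x":0,"y":0,"z":0,"grip":0.5},{"rx":0,"ry":0,"rz":-0.134,"x":0,"y":0,"z":0,"grip":0.5},{"rx":0,"ry":0,"rz":-0.134,"x":0,"y":0,"z":0,"grip":0.5},{"rx":0,"ry":0,"rz":-0.138,"x":0,"y":0,"z":0,"grip":0.5}]' >/dev/null; python3 -m crank '[{"rx":0,"ry":0,"rz":0,"x":-0.45,"y":4.1,"z":0,"grip":0.5},{"rx":0,"ry":0,"rz":0,"x":-0.45,"y":4.1,"z":0,"grip":0.5},{"rx":0,"ry":0,"rz":0,"x":-0.45,"y":4.1,"z":0,"grip":0.5},{"rx":0,"ry":0,"rz":0,"x":-0.45,"y":4.1,"z":0,"grip":0.5},{"rx":0,"ry":0,"rz":0,"x":-0.45,"y":4.1,"z":0,"grip":0.5},{"rx":0,"ry":0,"rz":0,"x":-0.45,"y":4.1,"z":0,"grip":0.5},{"rx":0,"ry":0,"rz":0,"x":-0.45,"y":4.1,"z":0,"grip":0.5},{"rx":0,"ry":0,"rz":0,"x":-0.45,"y":4.1,"z":0,"grip":0.5},{"rx":0,"ry":0,"rz":0,"x":-0.45,"y":4.1,"z":0,"grip":0.5},{"rx":0,"ry":0,"rz":0,"x":-0.45,"y":4.1,"z":0,"grip":0.5},{"rx":0,"ry":0,"rz":0,"x":-0.45,"y":4,"z":0,"grip":0.5},{"rx":0,"ry":0,"rz":0,"x":-0.45,"y":4,"z":0,"grip":0.5}]' >/dev/null; python3 -m crank '[{"rx":0,"ry":0,"rz":0,"x":0,"y":0,"z":2,"grip":0.5},{"rx":0,"ry":0,"rz":0,"x":0,"y":0,"z":2,"grip":0.5},{"rx":0,"ry":0,"rz":0,"x":0,"y":0,"z":0,"grip":0.5},{"rx":0,"ry":0,"rz":0,"x":0,"y":0,"z":0,"grip":0.5},{"rx":0,"ry":0,"rz":0,"x":0,"y":0,"z":0,"grip":0.5}]' >/dev/null; python3 go.py 487.9 456.5 38.5 95.1
```

```text
t 10.4 pos [489.3 457.1  76.5] yang 95.04 tilt [0.001 0.001] open 0.5 ff 0.0 F [ 0.  -0.4  0. ] j6 -0.94
rz -0.001
shift cm [ 0.15 -0.05  3.8 ]
```

```bash
python3 -m crank '[{"rx":0,"ry":0,"rz":0,"x":0.15,"y":-0.05,"z":2,"grip":0.5},{"rx":0,"ry":0,"rz":0,"x":0,"y":0,"z":1.8,"grip":0.5},{"rx":0,"ry":0,"rz":0,"x":0,"y":0,"z":0,"grip":0.5},{"rx":0,"ry":0,"rz":0,"x":0,"y":0,"z":0,"grip":0.5},{"rx":0,"ry":0,"rz":0,"x":0,"y":0,"z":0,"grip":0.5}]';  python3 -m crank '[{"rx":0,"ry":0,"rz":0,"x":0,"y":0,"z":0,"grip":0.08},{"rx":0,"ry":0,"rz":0,"x":0,"y":0,"z":0,"grip":0.08},{"rx":0,"ry":0,"rz":0,"x":0,"y":0,"z":0,"grip":0.08},{"rx":0,"ry":0,"rz":0,"x":0,"y":0,"z":0,"grip":0.08},{"rx":0,"ry":0,"rz":0,"x":0,"y":0,"z":0,"grip":0.08}]'
```

```text
clock: 10.9
position: [487.7, 456.5, 38.0]
tool_rot: [-0.044, 0.999, 0.0, 0.0]
wrist_force: [-0.8, -0.3, 0.9]
opening: 0.498
finger_force: 0.0
clock: 11.4
position: [487.9, 456.4, 37.7]
tool_rot: [-0.044, 0.999, 0.0, 0.001]
wrist_force: [6.3, -1.3, 0.9]
opening: 0.164
finger_force: 31.1
```

```bash
python3 -m crank '[{"rx":0,"ry":0,"rz":0,"x":0,"y":0,"z":-1,"grip":0.08},{"rx":0,"ry":0,"rz":0,"x":0,"y":0,"z":-3,"grip":0.08},{"rx":0,"ry":0,"rz":0,"x":0,"y":0,"z":-4,"grip":0.08},{"rx":0,"ry":0,"rz":0,"x":0,"y":0,"z":0,"grip":0.08}]' >/dev/null&& python3 -m crank '[{"rx":0,"ry":0,"rz":0,"x":0.8,"y":-4,"z":0,"grip":0.08},{"rx":0,"ry":0,"rz":0,"x":0.8,"y":-4,"z":0,"grip":0.08},{"rx":0,"ry":0,"rz":0,"x":0.8,"y":-4,"z":0,"grip":0.08},{"rx":0,"ry":0,"rz":0,"x":0.8,"y":-4,"z":0,"grip":0.08},{"rx":0,"ry":0,"rz":0,"x":0.8,"y":-4,"z":0,"grip":0.08},{"rx":0,"ry":0,"rz":0,"x":0.8,"y":-4,"z":0,"grip":0.08},{"rx":0,"ry":0,"rz":0,"x":0.8,"y":-4,"z":0,"grip":0.08},{"rx":0,"ry":0,"rz":0,"x":0.8,"y":-4,"z":0,"grip":0.08},{"rx":0,"ry":0,"rz":0,"x":0.8,"y":-4,"z":0,"grip":0.08},{"rx":0,"ry":0,"rz":0,"x":0.8,"y":-4,"z":0,"grip":0.08},{"rx":0,"ry":0,"rz":0,"x":0.8,"y":-3.9,"z":0,"grip":0.08},{"rx":0,"ry":0,"rz":0,"x":0.8,"y":-3.9,"z":0,"grip":0.08}]' && python3 -m crank '[{"rx":0,"ry":0,"rz":0.134,"x":0,"y":0,"z":0,"grip":0.08},{"rx":0,"ry":0,"rz":0.134,"x":0,"y":0,"z":0,"grip":0.08},{"rx":0,"ry":0,"rz":0.134,"x":0,"y":0,"z":0,"grip":0.08},{"rx":0,"ry":0,"rz":0.134,"x":0,"y":0,"z":0,"grip":0.08},{"rx":0,"ry":0,"rz":0.134,"x":0,"y":0,"z":0,"grip":0.08},{"rx":0,"ry":0,"rz":0.134,"x":0,"y":0,"z":0,"grip":0.08},{"rx":0,"ry":0,"rz":0.134,"x":0,"y":0,"z":0,"grip":0.08},{"rx":0,"ry":0,"rz":0.134,"x":0,"y":0,"z":0,"grip":0.08},{"rx":0,"ry":0,"rz":0.134,"x":0,"y":0,"z":0,"grip":0.08},{"rx":0,"ry":0,"rz":0.134,"x":0,"y":0,"z":0,"grip":0.08},{"rx":0,"ry":0,"rz":0.134,"x":0,"y":0,"z":0,"grip":0.08},{"rx":0,"ry":0,"rz":0.136,"x":0,"y":0,"z":0,"grip":0.08}]' > /dev/null;  python3 -m crank '[{"rx":0,"ry":0,"rz":0,"x":0,"y":0,"z":0,"grip":0.08},{"rx":0,"ry":0,"rz":0,"x":0,"y":0,"z":0,"grip":0.08}]' >/dev/null; python3 go.py 435.8 -28.5 4.5 2.9
```

```text
clock: 13.0
position: [433.0, -29.7, 117.0]
tool_rot: [-0.044, 0.999, 0.0, -0.0]
wrist_force: [0.7, 0.9, 0.5]
opening: 0.155
finger_force: 30.0
t 14.4 pos [433.5 -28.2 117.1] yang 3.04 tilt [-0.001  0.   ] open 0.159 ff 30.0 F [-0.5  0.  -0. ] j6 -0.17
rz 0.002
shift cm [-0.04  0.23 11.26]
```

```bash
python3 -m crank '[{"rx":0,"ry":0,"rz":0,"x":0,"y":0.2,"z":4,"grip":0.08},{"rx":0,"ry":0,"rz":0,"x":0,"y":0,"z":4,"grip":0.08},{"rx":0,"ry":0,"rz":0,"x":0,"y":0,"z":2,"grip":0.08},{"rx":0,"ry":0,"rz":0,"x":0,"y":0,"z":0.8,"grip":0.08},{"rx":0,"ry":0,"rz":0,"x":0,"y":0,"z":0.5,"grip":0.08},{"rx":0,"ry":0,"rz":0,"x":0,"y":0,"z":0,"grip":0.08},{"rx":0,"ry":0,"rz":0,"x":0,"y":0,"z":0,"grip":0.08}]'; python3 -m crank '[{"rx":0,"ry":0,"rz":0,"x":0,"y":0,"z":0,"grip":0.2},{"rx":0,"ry":0,"rz":0,"x":0,"y":0,"z":0,"grip":0.27},{"rx":0,"ry":0,"rz":0,"x":0,"y":0,"z":0,"grip":0.27}]'; python3 -m crank '[{"rx":0,"ry":0,"rz":0,"x":0,"y":0,"z":-3,"grip":0.27},{"rx":0,"ry":0,"rz":0,"x":0,"y":0,"z":-4,"grip":0.27},{"rx":0,"ry":0,"rz":0,"x":0,"y":0,"z":-4,"grip":0.27},{"rx":0,"ry":0,"rz":0,"x":0,"y":0,"z":0,"grip":0.27}]'>/dev/null;python3 go.py 503.2 289 39 95.1
```

```text
clock: 15.1
position: [436.5, -28.3, 5.2]
tool_rot: [0.689, 0.724, 0.0, 0.001]
wrist_force: [-0.5, -0.7, -0.7]
opening: 0.156
finger_force: 30.0
clock: 15.4
position: [436.1, -28.2, 4.7]
tool_rot: [0.69, 0.724, 0.0, 0.0]
wrist_force: [0.5, 0.2, 0.6]
opening: 0.269
finger_force: 0.0
t 15.8 pos [438.6 -28.5 118.9] yang 2.82 tilt [ 0.007 -0.001] open 0.272 ff 0.0 F [ 1.  -0.2 -0.7] j6 -0.17
rz -1.611
shift cm [-9.25 30.99  8.23]
```

```bash
python3 -m crank '[{"rx":0,"ry":0,"rz":-0.134,"x":0,"y":0,"z":0,"grip":0.5},{"rx":0,"ry":0,"rz":-0.134,"x":0,"y":0,"z":0,"grip":0.5},{"rx":0,"ry":0,"rz":-0.134,"x":0,"y":0,"z":0,"grip":0.5},{"rx":0,"ry":0,"rz":-0.134,"x":0,"y":0,"z":0,"grip":0.5},{"rx":0,"ry":0,"rz":-0.134,"x":0,"y":0,"z":0,"grip":0.5},{"rx":0,"ry":0,"rz":-0.134,"x":0,"y":0,"z":0,"grip":0.5},{"rx":0,"ry":0,"rz":-0.134,"x":0,"y":0,"z":0,"grip":0.5},{"rx":0,"ry":0,"rz":-0.134,"x":0,"y":0,"z":0,"grip":0.5},{"rx":0,"ry":0,"rz":-0.134,"x":0,"y":0,"z":0,"grip":0.5},{"rx":0,"ry":0,"rz":-0.134,"x":0,"y":0,"z":0,"grip":0.5},{"rx":0,"ry":0,"rz":-0.134,"x":0,"y":0,"z":0,"grip":0.5},{"rx":0,"ry":0,"rz":-0.137,"x":0,"y":0,"z":0,"grip":0.5}]' >/dev/null; python3 -m crank '[{"rx":0,"ry":0,"rz":0,"x":-1.1,"y":3.9,"z":0,"grip":0.5},{"rx":0,"ry":0,"rz":0,"x":-1.1,"y":3.9,"z":0,"grip":0.5},{"rx":0,"ry":0,"rz":0,"x":-1.1,"y":3.9,"z":0,"grip":0.5},{"rx":0,"ry":0,"rz":0,"x":-1.1,"y":3.9,"z":0,"grip":0.5},{"rx":0,"ry":0,"rz":0,"x":-1.1,"y":3.9,"z":0,"grip":0.5},{"rx":0,"ry":0,"rz":0,"x":-1.1,"y":3.9,"z":0,"grip":0.5},{"rx":0,"ry":0,"rz":0,"x":-1.1,"y":3.9,"z":0,"grip":0.5},{"rx":0,"ry":0,"rz":0,"x":-1.4,"y":3.7,"z":0,"grip":0.5},{"rx":0,"ry":0,"rz":0,"x":0,"y":0,"z":2,"grip":0.5},{"rx":0,"ry":0,"rz":0,"x":0,"y":0,"z":2,"grip":0.5},{"rx":0,"ry":0,"rz":0,"x":0,"y":0,"z":0,"grip":0.5},{"rx":0,"ry":0,"rz":0,"x":0,"y":0,"z":0,"grip":0.5}]' >/dev/null;  python3 -m crank '[{"rx":0,"ry":0,"rz":0,"x":0,"y":0,"z":0,"grip":0.5}]' >/dev/null; python3 go.py 502.1 289 38.5 95.1
```

```text
t 18.3 pos [499.3 288.7  75.1] yang 95.09 tilt [0.001 0.   ] open 0.503 ff 0.0 F [ 0.2 -0.   0.4] j6 -1.18
rz -0.0
shift cm [-0.28  0.01  3.66]
```

```bash
python3 -m crank '[{"rx":0,"ry":0,"rz":0,"x":-0.28,"y":0,"z":2,"grip":0.5},{"rx":0,"ry":0,"rz":0,"x":0,"y":0,"z":1.6,"grip":0.5},{"rx":0,"ry":0,"rz":0,"x":0,"y":0,"z":0,"grip":0.5},{"rx":0,"ry":0,"rz":0,"x":0,"y":0,"z":0,"grip":0.5},{"rx":0,"ry":0,"rz":0,"x":0,"y":0,"z":0,"grip":0.5}]';  python3 -m crank '[{"rx":0,"ry":0,"rz":0,"x":0,"y":0,"z":0,"grip":0.05},{"rx":0,"ry":0,"rz":0,"x":0,"y":0,"z":0,"grip":0.05},{"rx":0,"ry":0,"rz":0,"x":0,"y":0,"z":0,"grip":0.05},{"rx":0,"ry":0,"rz":0,"x":0,"y":0,"z":0,"grip":0.05},{"rx":0,"ry":0,"rz":0,"x":0,"y":0,"z":0,"grip":0.05},{"rx":0,"ry":0,"rz":0,"x":0,"y":0,"z":0,"grip":0.05}]'
```

```text
clock: 18.8
position: [501.9, 289.1, 39.0]
tool_rot: [-0.045, 0.999, 0.0, 0.0]
wrist_force: [1.1, -0.2, 0.5]
opening: 0.502
finger_force: 0.0
clock: 19.4
position: [503.2, 289.4, 39.2]
tool_rot: [-0.045, 0.999, 0.001, 0.002]
wrist_force: [7.6, -0.9, 0.1]
opening: 0.131
finger_force: 30.9
```

```bash
python3 -m crank '[{"rx":0,"ry":0,"rz":0,"x":0,"y":0,"z":-1,"grip":0.05},{"rx":0,"ry":0,"rz":0,"x":0,"y":0,"z":-3,"grip":0.05},{"rx":0,"ry":0,"rz":0,"x":0,"y":0,"z":-4,"grip":0.05},{"rx":0,"ry":0,"rz":0,"x":0,"y":0,"z":0,"grip":0.05},{"rx":0,"ry":0,"rz":0,"x":1.3,"y":-3.4,"z":0,"grip":0.05},{"rx":0,"ry":0,"rz":0,"x":1.3,"y":-3.4,"z":0,"grip":0.05},{"rx":0,"ry":0,"rz":0,"x":1.3,"y":-3.4,"z":0,"grip":0.05},{"rx":0,"ry":0,"rz":0,"x":1.3,"y":-3.4,"z":0,"grip":0.05},{"rx":0,"ry":0,"rz":0,"x":1.3,"y":-3.4,"z":0,"grip":0.05},{"rx":0,"ry":0,"rz":0,"x":1.3,"y":-3.4,"z":0,"grip":0.05}]' && python3 -m crank '[{"rx":0,"ry":0,"rz":0.134,"x":0,"y":0,"z":0,"grip":0.05},{"rx":0,"ry":0,"rz":0.134,"x":0,"y":0,"z":0,"grip":0.05},{"rx":0,"ry":0,"rz":0.134,"x":0,"y":0,"z":0,"grip":0.05},{"rx":0,"ry":0,"rz":0.134,"x":0,"y":0,"z":0,"grip":0.05},{"rx":0,"ry":0,"rz":0.134,"x":0,"y":0,"z":0,"grip":0.05},{"rx":0,"ry":0,"rz":0.134,"x":0,"y":0,"z":0,"grip":0.05},{"rx":0,"ry":0,"rz":0.134,"x":0,"y":0,"z":0,"grip":0.05},{"rx":0,"ry":0,"rz":0.134,"x":0,"y":0,"z":0,"grip":0.05},{"rx":0,"ry":0,"rz":0.134,"x":0,"y":0,"z":0,"grip":0.05},{"rx":0,"ry":0,"rz":0.134,"x":0,"y":0,"z":0,"grip":0.05},{"rx":0,"ry":0,"rz":0.134,"x":0,"y":0,"z":0,"grip":0.05},{"rx":0,"ry":0,"rz":0.136,"x":0,"y":0,"z":0,"grip":0.05}]' > /dev/null;  python3 -m crank '[{"rx":0,"ry":0,"rz":0,"x":0,"y":0,"z":0,"grip":0.05},{"rx":0,"ry":0,"rz":0,"x":0,"y":0,"z":0,"grip":0.05}]' >/dev/null; python3 go.py 444.5 77.1 6 2.9;python3 look.py top t3 60 45 440 20 14
```

```text
clock: 20.4
position: [441.3, 77.5, 118.1]
tool_rot: [-0.045, 0.999, -0.0, -0.0]
wrist_force: [1.0, 0.2, 0.2]
opening: 0.127
finger_force: 30.0
t 21.8 pos [442.   78.8 118.2] yang 3.1 tilt [-0. -0.] open 0.125 ff 30.0 F [-0.7 -0.1  0.2] j6 0.07
rz 0.003
shift cm [-0.18  0.25 11.22]
t 21.8 pos [442.   78.8 118.2] yang 3.1 tilt [-0. -0.] open 0.125 ff 30.0 F [-0.7 -0.1  0.2] j6 0.07
scale 6.667 off 225 160 target px 404 306
```

View pics/t3.png

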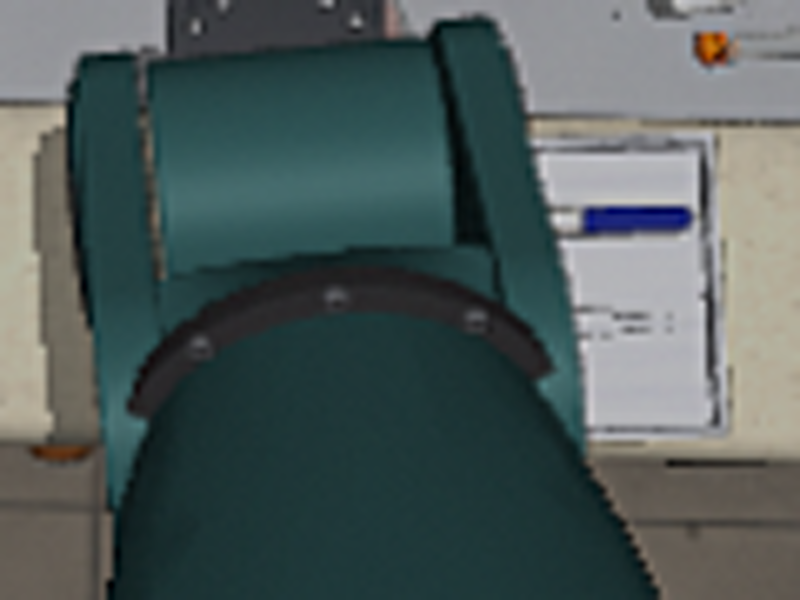

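The picture shows the marker at px (690–550, 215) and the forceps at about (670, 320), flat in the tray. The tube goes down next.

```bash
python3 -m crank '[{"rx":0,"ry":0,"rz":0,"x":-0.2,"y":0.2,"z":4,"grip":0.05},{"rx":0,"ry":0,"rz":0,"x":0,"y":0,"z":4,"grip":0.05},{"rx":0,"ry":0,"rz":0,"x":0,"y":0,"z":2,"grip":0.05},{"rx":0,"ry":0,"rz":0,"x":0,"y":0,"z":0.8,"grip":0.05},{"rx":0,"ry":0,"rz":0,"x":0,"y":0,"z":0.4,"grip":0.05},{"rx":0,"ry":0,"rz":0,"x":0,"y":0,"z":0,"grip":0.05},{"rx":0,"ry":0,"rz":0,"x":0,"y":0,"z":0,"grip":0.05}]'; python3 -m crank '[{"rx":0,"ry":0,"rz":0,"x":0,"y":0,"z":0,"grip":0.2},{"rx":0,"ry":0,"rz":0,"x":0,"y":0,"z":0,"grip":0.27},{"rx":0,"ry":0,"rz":0,"x":0,"y":0,"z":0,"grip":0.27}]'; python3 -m crank '[{"rx":0,"ry":0,"rz":0,"x":0,"y":0,"z":-3,"grip":0.27},{"rx":0,"ry":0,"rz":0,"x":0,"y":0,"z":-4,"grip":0.27},{"rx":0,"ry":0,"rz":0,"x":0,"y":0,"z":-4,"grip":0.27},{"rx":0,"ry":0,"rz":0,"x":0,"y":0,"z":0,"grip":0.5}]'>/dev/null;python3 go.py 491.8 414.7 5 5.1
```

```text
clock: 22.55
position: [445.0, 77.0, 7.2]
tool_rot: [0.689, 0.725, 0.001, 0.001]
wrist_force: [-0.5, -0.3, 0.1]
opening: 0.128
finger_force: 30.0
clock: 22.85
position: [444.5, 76.9, 6.7]
tool_rot: [0.689, 0.725, 0.0, 0.0]
wrist_force: [-0.0, -0.5, 0.4]
opening: 0.271
finger_force: 0.0
t 23.25 pos [447.   77.3 120.9] yang 2.87 tilt [0.007 0.001] open 0.327 ff 0.0 F [ 0.2 -0.  -0.4] j6 0.07
rz -0.039
shift cm [33.21  7.38 11.66]
```

```bash
python3 -m crank '[{"rx":0,"ry":0,"rz":-0.039,"x":0,"y":0,"z":0,"grip":0.5},{"rx":0,"ry":0,"rz":0,"x":3.7,"y":0.82,"z":0,"grip":0.5},{"rx":0,"ry":0,"rz":0,"x":3.7,"y":0.82,"z":0,"grip":0.5},{"rx":0,"ry":0,"rz":0,"x":3.7,"y":0.82,"z":0,"grip":0.5},{"rx":0,"ry":0,"rz":0,"x":3.7,"y":0.82,"z":0,"grip":0.5},{"rx":0,"ry":0,"rz":0,"x":3.7,"y":0.82,"z":0,"grip":0.5},{"rx":0,"ry":0,"rz":0,"x":3.7,"y":0.82,"z":0,"grip":0.5},{"rx":0,"ry":0,"rz":0,"x":3.7,"y":0.82,"z":0,"grip":0.5},{"rx":0,"ry":0,"rz":0,"x":3.7,"y":0.82,"z":0,"grip":0.5},{"rx":0,"ry":0,"rz":0,"x":3.7,"y":0.82,"z":0,"grip":0.5},{"rx":0,"ry":0,"rz":0,"x":0,"y":0,"z":2.5,"grip":0.5},{"rx":0,"ry":0,"rz":0,"x":0,"y":0,"z":2,"grip":0.5}]' >/dev/null; python3 -m crank '[{"rx":0,"ry":0,"rz":0,"x":0,"y":0,"z":0,"grip":0.5},{"rx":0,"ry":0,"rz":0,"x":0,"y":0,"z":0,"grip":0.5},{"rx":0,"ry":0,"rz":0,"x":0,"y":0,"z":0,"grip":0.5}]' >/dev/null
python3 go.py 491.8 414.7 5 5.1
python3 - <<'E'
from h import *
c=shot('top');np.save('t4.npy',c,allow_pickle=True)
A=grid(ortho(c,370,510,-125,130,10,2),510,130,2,20)
B=grid(ortho(c,400,500,-350,-225,8,3.2),500,-225,3.2,10)
C=grid(ortho(c,400,500,-350,-225,60,3.2),500,-225,3.2,10)
o=np.zeros((600,800,3),np.uint8);o[:A.shape[0],:A.shape[1]]=A
o[280:,:400]=B[:320,:400];o[280:,400:]=C[:320,:400];cv2.imwrite('pics/t4.png',o)
E
```

```text
t 24.75 pos [488.6 415.3  72.3] yang 5.08 tilt [0.001 0.001] open 0.503 ff 0.0 F [-0.9  0.1 -0.5] j6 0.58
rz -0.0
shift cm [-0.09  0.31  6.73]
```

View pics/t4.png

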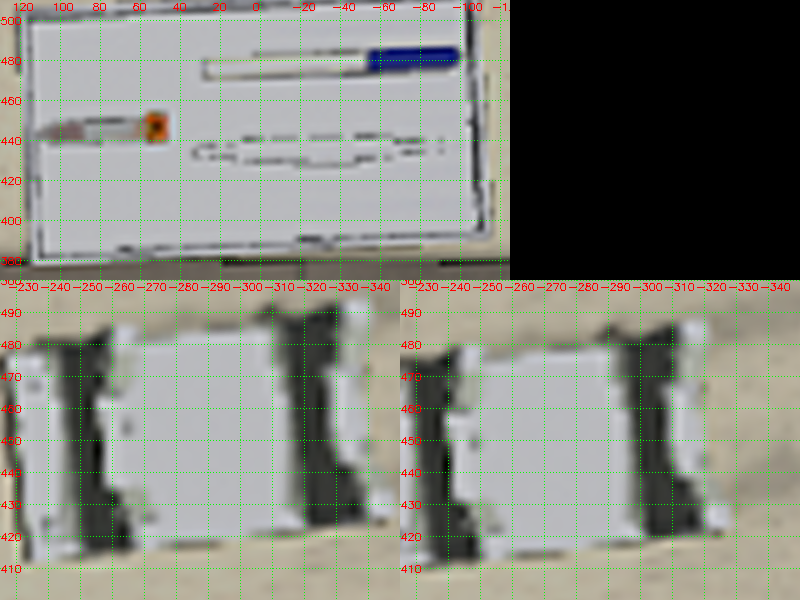

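The tray holds the marker, forceps and tube, all flat. The rest's upright tops centre at (453.6, −320.5) and (446, −251). That puts the rest centre at ≈ (450.5, −286) with yaw ≈ 6.2°, and the 70 mm spacing checks out. Now I'll grasp the pipette.

```bash
python3 -m crank '[{"rx":0,"ry":0,"rz":0,"x":-0.1,"y":0.3,"z":2,"grip":0.5},{"rx":0,"ry":0,"rz":0,"x":0,"y":0,"z":2,"grip":0.5},{"rx":0,"ry":0,"rz":0,"x":0,"y":0,"z":1.5,"grip":0.5},{"rx":0,"ry":0,"rz":0,"x":0,"y":0,"z":1,"grip":0.5},{"rx":0,"ry":0,"rz":0,"x":0,"y":0,"z":0,"grip":0.5},{"rx":0,"ry":0,"rz":0,"x":0,"y":0,"z":0,"grip":0.5},{"rx":0,"ry":0,"rz":0,"x":0,"y":0,"z":0,"grip":0.5}]';  python3 -m crank '[{"rx":0,"ry":0,"rz":0,"x":0,"y":0,"z":0,"grip":0.2},{"rx":0,"ry":0,"rz":0,"x":0,"y":0,"z":0,"grip":0.2},{"rx":0,"ry":0,"rz":0,"x":0,"y":0,"z":0,"grip":0.2},{"rx":0,"ry":0,"rz":0,"x":0,"y":0,"z":0,"grip":0.2},{"rx":0,"ry":0,"rz":0,"x":0,"y":0,"z":0,"grip":0.2}]'
```

```text
clock: 25.5
position: [491.6, 414.8, 7.2]
tool_rot: [0.675, 0.738, 0.001, 0.0]
wrist_force: [0.0, -0.4, 1.2]
opening: 0.501
finger_force: 0.0
clock: 26.0
position: [491.4, 414.5, 6.6]
tool_rot: [0.675, 0.738, 0.0, 0.0]
wrist_force: [-1.4, -0.6, 5.5]
opening: 0.278
finger_force: 30.0
```

```bash
python3 -m crank '[{"rx":0,"ry":0,"rz":0,"x":0,"y":0,"z":-1,"grip":0.2},{"rx":0,"ry":0,"rz":0,"x":0,"y":0,"z":-2,"grip":0.2},{"rx":0,"ry":0,"rz":0,"x":0,"y":0,"z":-3,"grip":0.2},{"rx":0,"ry":0,"rz":0,"x":0,"y":0,"z":-3,"grip":0.2},{"rx":0,"ry":0,"rz":0,"x":0,"y":0,"z":-3,"grip":0.2},{"rx":0,"ry":0,"rz":0,"x":0,"y":0,"z":0,"grip":0.2},{"rx":0,"ry":0,"rz":0,"x":0,"y":0,"z":0,"grip":0.2}]' && python3 look.py side s5 70 52
```

```text
clock: 26.7
position: [491.3, 414.5, 127.1]
tool_rot: [0.675, 0.738, 0.001, 0.0]
wrist_force: [0.2, -0.0, -0.7]
opening: 0.277
finger_force: 30.0
t 26.7 pos [491.3 414.5 127.1] yang 5.1 tilt [0.001 0.001] open 0.277 ff 30.0 F [ 0.2 -0.  -0.7] j6 0.58
scale 5.714 off 133 188 target px 404 299
```

View pics/s5.png

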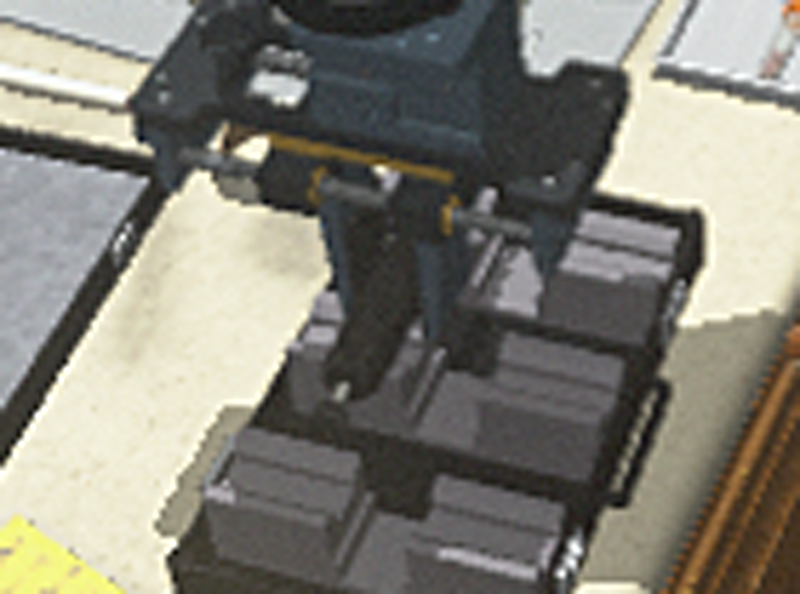

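The pipette is held, with its plunger end at px (342, 392), and the case is empty. I'll carry it to the rest and check the pixel against the expected plunger end.

```bash
python3 - <<'E'
from h import *
c=np.load('s5.npy',allow_pickle=True).item()
for L in(78,81,84):
  u,v=proj(c,(491.3-.089*L,414.5+.996*L,142.5));print(L,round((u-133)*5.714),round((v-188)*5.714))
E
python3 -m crank '[{"rx":0,"ry":0,"rz":0,"x":-3.9,"y":-0.57,"z":0,"grip":0.2},{"rx":0,"ry":0,"rz":0,"x":-3.9,"y":-0.57,"z":0,"grip":0.2},{"rx":0,"ry":0,"rz":0,"x":-3.9,"y":-0.57,"z":0,"grip":0.2},{"rx":0,"ry":0,"rz":0,"x":-3.9,"y":-0.57,"z":0,"grip":0.2},{"rx":0,"ry":0,"rz":0,"x":-3.9,"y":-0.57,"z":0,"grip":0.2},{"rx":0,"ry":0,"rz":0,"x":-3.9,"y":-0.57,"z":0,"grip":0.2},{"rx":0,"ry":0,"rz":0,"x":-3.9,"y":-0.57,"z":0,"grip":0.2},{"rx":0,"ry":0,"rz":0,"x":-3.9,"y":-0.57,"z":0,"grip":0.2},{"rx":0,"ry":0,"rz":0,"x":-3.9,"y":-0.57,"z":0,"grip":0.2}]' && python3 -m crank '[{"rx":0,"ry":0,"rz":0,"x":-3.8,"y":-0.57,"z":0,"grip":0.2},{"rx":0,"ry":0,"rz":0,"x":-3.8,"y":-0.57,"z":0,"grip":0.2},{"rx":0,"ry":0,"rz":0,"x":-3.8,"y":-0.57,"z":0,"grip":0.2},{"rx":0,"ry":0,"rz":0,"x":-3.8,"y":-0.57,"z":0,"grip":0.2},{"rx":0,"ry":0,"rz":0,"x":-3.8,"y":-0.57,"z":0,"grip":0.2},{"rx":0,"ry":0,"rz":0,"x":-3.8,"y":-0.57,"z":0,"grip":0.2},{"rx":0,"ry":0,"rz":0,"x":-3.8,"y":-0.57,"z":0,"grip":0.2},{"rx":0,"ry":0,"rz":0,"x":-3.8,"y":-0.57,"z":0,"grip":0.2},{"rx":0,"ry":0,"rz":-0.019,"x":-3.8,"y":-0.57,"z":0,"grip":0.2},{"rx":0,"ry":0,"rz":0,"x":0,"y":0,"z":0,"grip":0.2},{"rx":0,"ry":0,"rz":0,"x":0,"y":0,"z":0,"grip":0.2},{"rx":0,"ry":0,"rz":0,"x":0,"y":0,"z":0,"grip":0.2}]' >/dev/null; python3 go.py 450.5 -286 38 6.2; python3 look.py side s6 60 45
```

```text
78 324 417
81 321 423
84 318 429
clock: 27.65
position: [470.1, 58.7, 125.3]
tool_rot: [0.675, 0.738, -0.001, -0.001]
wrist_force: [0.8, 0.5, -0.7]
opening: 0.276
finger_force: 30.0
t 28.85 pos [ 450.  -284.   125.5] yang 6.2 tilt [-0.001  0.001] open 0.28 ff 30.0 F [-0.3  0.2 -0.2] j6 -0.71
rz -0.0
shift cm [-0.22  0.04  8.75]
t 28.85 pos [ 450.  -284.   125.5] yang 6.2 tilt [-0.001  0.001] open 0.28 ff 30.0 F [-0.3  0.2 -0.2] j6 -0.71
scale 6.667 off 243 63 target px 404 306
```

View pics/s6.png

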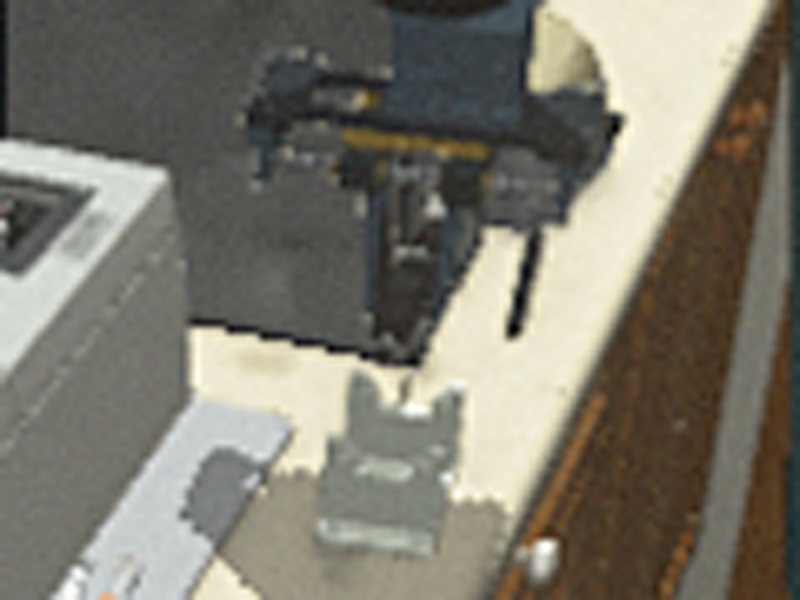

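Here the pipette is above the rest. The notch horns are at about px (362, 380) and (455, 390), and the pipette is centred near column 405. I'll check the rest estimate in this view.

Run:
```python
from h import *
c=np.load('s6.npy',allow_pickle=True).item()
a=np.radians(6.2);X=np.array([np.cos(a),np.sin(a),0]);Y=np.array([-np.sin(a),np.cos(a),0]);C=np.array([450.5,-286,0])
def P(x,y,z):
    u,v=proj(c,C+x*X+y*Y+[0,0,z]);return round((u-243)*6.667),round((v-63)*6.667)
for y in(39,-31): print(y,'horn+x',P(25.5,y,60),'horn-x',P(-25.5,y,60),'outer',P(33,y,60),P(-33,y,60),'floor',P(0,y,40))
print('base front corners',P(33,55,0),P(-33,55,0))
```

```text
39 horn+x (336, 438) horn-x (428, 451) outer (322, 436) (441, 453) floor (379, 476)
-31 horn+x (360, 374) horn-x (449, 387) outer (347, 372) (462, 389) floor (401, 411)
base front corners (310, 543) (427, 561)
```

The estimates agree within about 3 mm, and the notch flare covers that. I'll lower the pipette with TCP at (449.3, −279).

```bash
python3 go.py 449.3 -279 38 6.2; python3 -m crank '[{"rx":0,"ry":0,"rz":0,"x":0.5,"y":0,"z":2,"grip":0.2},{"rx":0,"ry":0,"rz":0,"x":0,"y":0,"z":3,"grip":0.2},{"rx":0,"ry":0,"rz":0,"x":0,"y":0,"z":1.5,"grip":0.2},{"rx":0,"ry":0,"rz":0,"x":0,"y":0,"z":1,"grip":0.2},{"rx":0,"ry":0,"rz":0,"x":0,"y":0,"z":0.7,"grip":0.2},{"rx":0,"ry":0,"rz":0,"x":0,"y":0,"z":0.4,"grip":0.2},{"rx":0,"ry":0,"rz":0,"x":0,"y":0,"z":0,"grip":0.2},{"rx":0,"ry":0,"rz":0,"x":0,"y":0,"z":0,"grip":0.2}]'
```

```text
t 28.9 pos [ 450.2 -283.9  125.7] yang 6.23 tilt [-0.001  0.001] open 0.277 ff 30.0 F [-0.5  0.5 -1.5] j6 -0.72
rz 0.001
shift cm [ 0.49 -0.03  8.77]
clock: 29.7
position: [450.4, -280.3, 40.9]
tool_rot: [0.668, 0.744, 0.0, 0.0]
wrist_force: [-0.4, -0.6, -0.9]
opening: 0.276
finger_force: 30.0
```

```bash
for i in 1 2; do python3 -m crank '[{"rx":0,"ry":0,"rz":0,"x":0,"y":0,"z":0.1,"grip":0.2},{"rx":0,"ry":0,"rz":0,"x":0,"y":0,"z":0.05,"grip":0.2},{"rx":0,"ry":0,"rz":0,"x":0,"y":0,"z":0,"grip":0.2}]'|grep -E 'posi|wrist'; done
```

```text
position: [450.1, -280.1, 39.0]
wrist_force: [1.8, 0.1, -1.1]
position: [450.3, -280.2, 38.3]
wrist_force: [-6.0, 3.4, 22.3]
```

Contact comes at TCP 38.3, where 37.6 was expected, so the pipette is seated. I'll release and back out.

```bash
python3 -m crank '[{"rx":0,"ry":0,"rz":0,"x":0,"y":0,"z":0,"grip":0.32},{"rx":0,"ry":0,"rz":0,"x":0,"y":0,"z":0,"grip":0.4},{"rx":0,"ry":0,"rz":0,"x":0,"y":0,"z":0,"grip":0.45},{"rx":0,"ry":0,"rz":0,"x":0,"y":0,"z":0,"grip":0.45}]'; python3 -m crank '[{"rx":0,"ry":0,"rz":0,"x":0,"y":0,"z":-2,"grip":0.45},{"rx":0,"ry":0,"rz":0,"x":0,"y":0,"z":-3,"grip":0.45},{"rx":0,"ry":0,"rz":0,"x":0,"y":0,"z":-4,"grip":0.45},{"rx":0,"ry":0,"rz":0,"x":0,"y":0,"z":0,"grip":0.3}]'>/dev/null;python3 go.py 478.3 -36 4.8 2.8
```

```text
clock: 30.7
position: [450.0, -280.0, 37.3]
tool_rot: [0.668, 0.744, -0.0, -0.0]
wrist_force: [0.6, 0.1, 0.1]
opening: 0.451
finger_force: 0.0
t 31.1 pos [ 452.2 -281.5  131.6] yang 6.19 tilt [ 0.005 -0.004] open 0.39 ff 0.0 F [ 0.7  0.  -1.1] j6 -0.71
rz 0.059
shift cm [24.45  3.74 12.6 ]
```

```bash
python3 -m crank '[{"rx":0,"ry":0,"rz":0.059,"x":0,"y":0,"z":0,"grip":0.27},{"rx":0,"ry":0,"rz":0,"x":3.5,"y":0.53,"z":0,"grip":0.27},{"rx":0,"ry":0,"rz":0,"x":3.5,"y":0.53,"z":0,"grip":0.27},{"rx":0,"ry":0,"rz":0,"x":3.5,"y":0.53,"z":0,"grip":0.27},{"rx":0,"ry":0,"rz":0,"x":3.5,"y":0.53,"z":0,"grip":0.27},{"rx":0,"ry":0,"rz":0,"x":3.5,"y":0.53,"z":0,"grip":0.27},{"rx":0,"ry":0,"rz":0,"x":3.5,"y":0.53,"z":0,"grip":0.27},{"rx":0,"ry":0,"rz":0,"x":3.5,"y":0.53,"z":0,"grip":0.27},{"rx":0,"ry":0,"rz":0,"x":0,"y":0,"z":2,"grip":0.27},{"rx":0,"ry":0,"rz":0,"x":0,"y":0,"z":0,"grip":0.27},{"rx":0,"ry":0,"rz":0,"x":0,"y":0,"z":0,"grip":0.27},{"rx":0,"ry":0,"rz":0,"x":0,"y":0,"z":0,"grip":0.27}]'>/dev/null;python3 go.py 478.3 -36 4.8 2.8
python3 - <<'E'
from h import *
c=shot('top');np.save('t7.npy',c,allow_pickle=True);s=shot('side')
A=grid(ortho(c,400,500,-400,-180,53,3.6),500,-180,3.6,10)
cv2.imwrite('pics/t7.png',A)
u,v=proj(s,(450,-286,53));print(u,v);u=int(u);v=int(v)
B=cv2.resize(s['frame'][v-40:v+40,u-50:u+50,::-1],(375,300),interpolation=cv2.INTER_CUBIC);o=np.zeros((600,795,3),np.uint8)
h=min(A.shape[0],360)
A=cv2.resize(A,(550,250));o[:250,:550]=A;o[260:560,:375]=B;cv2.imwrite('pics/t7.png',o)
E
```

```text
t 32.3 pos [475.3 -34.1 107.7] yang 2.76 tilt [ 0. -0.] open 0.265 ff 0.0 F [ 1.  -0.5  0.7] j6 -0.17
rz -0.001
shift cm [-0.21  0.29 10.29]
302.1436274643289 125.89994254600467
```

View pics/t7.png

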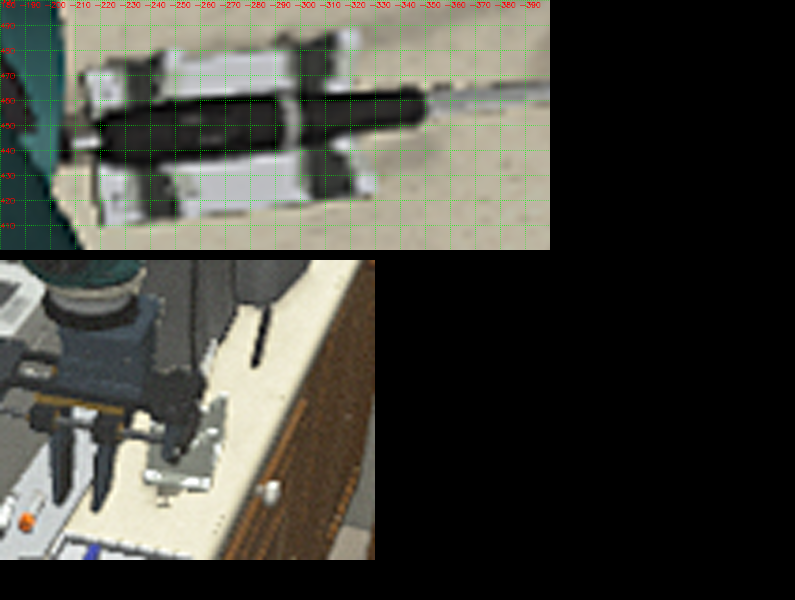

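The pipette lies in both notches: its body spans y −218 to −350 and its axis is at x ≈ 449, so its origin is at about +85 in the rest frame. Next I'll pick up the marker.

```bash
python3 -m crank '[{"rx":0,"ry":0,"rz":0,"x":-0.2,"y":0.3,"z":4,"grip":0.27},{"rx":0,"ry":0,"rz":0,"x":0,"y":0,"z":3,"grip":0.27},{"rx":0,"ry":0,"rz":0,"x":0,"y":0,"z":2,"grip":0.27},{"rx":0,"ry":0,"rz":0,"x":0,"y":0,"z":1.2,"grip":0.27},{"rx":0,"ry":0,"rz":0,"x":0,"y":0,"z":0,"grip":0.27},{"rx":0,"ry":0,"rz":0,"x":0,"y":0,"z":0,"grip":0.27}]'; python3 -m crank '[{"rx":0,"ry":0,"rz":0,"x":0,"y":0,"z":0,"grip":0.05},{"rx":0,"ry":0,"rz":0,"x":0,"y":0,"z":0,"grip":0.05},{"rx":0,"ry":0,"rz":0,"x":0,"y":0,"z":0,"grip":0.05},{"rx":0,"ry":0,"rz":0,"x":0,"y":0,"z":0,"grip":0.05}]'; python3 -m crank '[{"rx":0,"ry":0,"rz":0,"x":0,"y":0,"z":-3,"grip":0.05},{"rx":0,"ry":0,"rz":0,"x":0,"y":0,"z":-4,"grip":0.05},{"rx":0,"ry":0,"rz":0,"x":0,"y":0,"z":-4,"grip":0.05},{"rx":0,"ry":0,"rz":0,"x":0,"y":0,"z":0,"grip":0.05}]'>/dev/null;python3 -m crank '[{"rx":0,"ry":0,"rz":-0.134,"x":0,"y":0,"z":0,"grip":0.05},{"rx":0,"ry":0,"rz":-0.134,"x":0,"y":0,"z":0,"grip":0.05},{"rx":0,"ry":0,"rz":-0.134,"x":0,"y":0,"z":0,"grip":0.05},{"rx":0,"ry":0,"rz":-0.134,"x":0,"y":0,"z":0,"grip":0.05},{"rx":0,"ry":0,"rz":-0.134,"x":0,"y":0,"z":0,"grip":0.05},{"rx":0,"ry":0,"rz":-0.134,"x":0,"y":0,"z":0,"grip":0.05},{"rx":0,"ry":0,"rz":-0.134,"x":0,"y":0,"z":0,"grip":0.05},{"rx":0,"ry":0,"rz":-0.134,"x":0,"y":0,"z":0,"grip":0.05},{"rx":0,"ry":0,"rz":-0.134,"x":0,"y":0,"z":0,"grip":0.05},{"rx":0,"ry":0,"rz":-0.134,"x":0,"y":0,"z":0,"grip":0.05},{"rx":0,"ry":0,"rz":-0.134,"x":0,"y":0,"z":0,"grip":0.05},{"rx":0,"ry":0,"rz":-0.137,"x":0,"y":0,"z":0,"grip":0.05}]' >/dev/null; python3 go.py 496 372.5 38.5 95.1
```

```text
clock: 33.0
position: [478.6, -35.6, 5.8]
tool_rot: [0.69, 0.724, 0.0, 0.0]
wrist_force: [0.4, 0.6, -0.7]
opening: 0.269
finger_force: 0.0
clock: 33.4
position: [478.7, -35.4, 5.9]
tool_rot: [0.69, 0.724, 0.0, 0.0]
wrist_force: [-2.3, -1.1, 8.2]
opening: 0.125
finger_force: 30.0
t 35.0 pos [477.8 -35.3 114.9] yang 95.43 tilt [-0.001  0.   ] open 0.116 ff 30.0 F [ 0.4 -0.6 -0.6] j6 -1.79
rz 0.006
shift cm [-5.44 40.45  7.64]
```

```bash
python3 -m crank '[{"rx":0,"ry":0,"rz":0.006,"x":-0.5,"y":3.7,"z":0,"grip":0.05},{"rx":0,"ry":0,"rz":0,"x":-0.5,"y":3.7,"z":0,"grip":0.05},{"rx":0,"ry":0,"rz":0,"x":-0.5,"y":3.7,"z":0,"grip":0.05},{"rx":0,"ry":0,"rz":0,"x":-0.5,"y":3.7,"z":0,"grip":0.05},{"rx":0,"ry":0,"rz":0,"x":-0.5,"y":3.7,"z":0,"grip":0.05},{"rx":0,"ry":0,"rz":0,"x":-0.5,"y":3.7,"z":0,"grip":0.05},{"rx":0,"ry":0,"rz":0,"x":-0.5,"y":3.7,"z":0,"grip":0.05},{"rx":0,"ry":0,"rz":0,"x":-0.5,"y":3.7,"z":0,"grip":0.05},{"rx":0,"ry":0,"rz":0,"x":-0.5,"y":3.7,"z":0,"grip":0.05},{"rx":0,"ry":0,"rz":0,"x":-0.5,"y":3.6,"z":0,"grip":0.05},{"rx":0,"ry":0,"rz":0,"x":-0.5,"y":3.5,"z":0,"grip":0.05}]'>/dev/null; python3 -m crank '[{"rx":0,"ry":0,"rz":0,"x":0,"y":0,"z":2.5,"grip":0.05},{"rx":0,"ry":0,"rz":0,"x":0,"y":0,"z":1.5,"grip":0.05},{"rx":0,"ry":0,"rz":0,"x":0,"y":0,"z":0,"grip":0.05},{"rx":0,"ry":0,"rz":0,"x":0,"y":0,"z":0,"grip":0.05},{"rx":0,"ry":0,"rz":0,"x":0,"y":0,"z":0,"grip":0.05}]' >/dev/null; python3 go.py 496 372.5 38.5 95.1
```

```text
t 36.6 pos [499.7 371.5  76.1] yang 94.72 tilt [0.001 0.   ] open 0.122 ff 30.0 F [0.3 0.3 0.1] j6 -1.05
rz -0.007
shift cm [0.36 0.13 3.76]
```

```bash
python3 -m crank '[{"rx":0,"ry":0,"rz":-0.007,"x":0.36,"y":0.12,"z":0,"grip":0.05},{"rx":0,"ry":0,"rz":0,"x":0,"y":0,"z":1.5,"grip":0.05},{"rx":0,"ry":0,"rz":0,"x":0,"y":0,"z":1,"grip":0.05},{"rx":0,"ry":0,"rz":0,"x":0,"y":0,"z":0.5,"grip":0.05},{"rx":0,"ry":0,"rz":0,"x":0,"y":0,"z":0.4,"grip":0.05},{"rx":0,"ry":0,"rz":0,"x":0,"y":0,"z":0,"grip":0.05},{"rx":0,"ry":0,"rz":0,"x":0,"y":0,"z":0,"grip":0.05}]'; python3 -m crank '[{"rx":0,"ry":0,"rz":0,"x":0,"y":0,"z":0.15,"grip":0.05},{"rx":0,"ry":0,"rz":0,"x":0,"y":0,"z":0,"grip":0.05},{"rx":0,"ry":0,"rz":0,"x":0,"y":0,"z":0,"grip":0.05}]'
```

```text
clock: 37.3
position: [495.6, 372.7, 41.3]
tool_rot: [-0.045, 0.999, -0.0, -0.0]
wrist_force: [2.0, 0.8, -2.5]
opening: 0.121
finger_force: 31.0
clock: 37.6
position: [495.7, 372.8, 40.1]
tool_rot: [-0.045, 0.999, 0.0, 0.0]
wrist_force: [1.3, 0.7, 1.3]
opening: 0.116
finger_force: 30.7
```

```bash
for i in 1; do python3 -m crank '[{"rx":0,"ry":0,"rz":0,"x":0,"y":0,"z":0.1,"grip":0.05},{"rx":0,"ry":0,"rz":0,"x":0,"y":0,"z":0,"grip":0.05},{"rx":0,"ry":0,"rz":0,"x":0,"y":0,"z":0,"grip":0.05}]'|grep -E 'posi|wrist'; done; python3 -m crank '[{"rx":0,"ry":0,"rz":0,"x":0,"y":0,"z":0.1,"grip":0.05},{"rx":0,"ry":0,"rz":0,"x":0,"y":0,"z":0,"grip":0.05},{"rx":0,"ry":0,"rz":0,"x":0,"y":0,"z":0,"grip":0.05}]'|grep -E 'posi|wrist'
```

```text
position: [495.7, 372.9, 39.9]
wrist_force: [-3.2, -3.0, 17.0]
position: [496.0, 373.3, 39.7]
wrist_force: [-6.3, -2.6, 27.0]
```

Seated at the expected height. I'll release and go for the forceps.

```bash
python3 -m crank '[{"rx":0,"ry":0,"rz":0,"x":0,"y":0,"z":0,"grip":0.2},{"rx":0,"ry":0,"rz":0,"x":0,"y":0,"z":0,"grip":0.35},{"rx":0,"ry":0,"rz":0,"x":0,"y":0,"z":0,"grip":0.35},{"rx":0,"ry":0,"rz":0,"x":0,"y":0,"z":-3,"grip":0.35},{"rx":0,"ry":0,"rz":0,"x":0,"y":0,"z":-4,"grip":0.35},{"rx":0,"ry":0,"rz":0,"x":0,"y":0,"z":0,"grip":0.35}]'>/dev/null; python3 -m crank '[{"rx":0,"ry":0,"rz":0,"x":1,"y":-4,"z":0,"grip":0.27},{"rx":0,"ry":0,"rz":0,"x":1,"y":-4,"z":0,"grip":0.27},{"rx":0,"ry":0,"rz":0,"x":1,"y":-4,"z":0,"grip":0.27},{"rx":0,"ry":0,"rz":0,"x":1,"y":-4,"z":0,"grip":0.27},{"rx":0,"ry":0,"rz":0,"x":1,"y":-4,"z":0,"grip":0.27},{"rx":0,"ry":0,"rz":0,"x":1,"y":-4,"z":0,"grip":0.27},{"rx":0,"ry":0,"rz":0,"x":1,"y":-4,"z":0,"grip":0.27},{"rx":0,"ry":0,"rz":0,"x":1,"y":-4,"z":0,"grip":0.27},{"rx":0,"ry":0,"rz":0,"x":1,"y":-4,"z":0,"grip":0.27},{"rx":0,"ry":0,"rz":0,"x":0.5,"y":-3,"z":0,"grip":0.27}]'>/dev/null; python3 -m crank '[{"rx":0,"ry":0,"rz":0.134,"x":0,"y":0,"z":0,"grip":0.27},{"rx":0,"ry":0,"rz":0.134,"x":0,"y":0,"z":0,"grip":0.27},{"rx":0,"ry":0,"rz":0.134,"x":0,"y":0,"z":0,"grip":0.27},{"rx":0,"ry":0,"rz":0.134,"x":0,"y":0,"z":0,"grip":0.27},{"rx":0,"ry":0,"rz":0.134,"x":0,"y":0,"z":0,"grip":0.27},{"rx":0,"ry":0,"rz":0.134,"x":0,"y":0,"z":0,"grip":0.27},{"rx":0,"ry":0,"rz":0.134,"x":0,"y":0,"z":0,"grip":0.27},{"rx":0,"ry":0,"rz":0.134,"x":0,"y":0,"z":0,"grip":0.27},{"rx":0,"ry":0,"rz":0.134,"x":0,"y":0,"z":0,"grip":0.27},{"rx":0,"ry":0,"rz":0.134,"x":0,"y":0,"z":0,"grip":0.27},{"rx":0,"ry":0,"rz":0.134,"x":0,"y":0,"z":0,"grip":0.27},{"rx":0,"ry":0,"rz":0.136,"x":0,"y":0,"z":0,"grip":0.27}]' > /dev/null;  python3 -m crank '[{"rx":0,"ry":0,"rz":0,"x":0,"y":0,"z":0,"grip":0.27},{"rx":0,"ry":0,"rz":0,"x":0,"y":0,"z":0,"grip":0.27}]' >/dev/null; python3 go.py 436.2 -28.3 4.5 2.85
```

```text
t 41.2 pos [435.7 -24.2 107.5] yang 3.16 tilt [-0.001  0.   ] open 0.265 ff 0.0 F [0.8 0.7 0.1] j6 -0.16
rz 0.005
shift cm [-0.41  0.04 10.3 ]
```

```bash
python3 -m crank '[{"rx":0,"ry":0,"rz":0.005,"x":-0.4,"y":0,"z":4,"grip":0.27},{"rx":0,"ry":0,"rz":0,"x":0,"y":0,"z":3,"grip":0.27},{"rx":0,"ry":0,"rz":0,"x":0,"y":0,"z":2,"grip":0.27},{"rx":0,"ry":0,"rz":0,"x":0,"y":0,"z":1.2,"grip":0.27},{"rx":0,"ry":0,"rz":0,"x":0,"y":0,"z":0,"grip":0.27},{"rx":0,"ry":0,"rz":0,"x":0,"y":0,"z":0,"grip":0.27}]'; python3 -m crank '[{"rx":0,"ry":0,"rz":0,"x":0,"y":0,"z":0,"grip":0.08},{"rx":0,"ry":0,"rz":0,"x":0,"y":0,"z":0,"grip":0.08},{"rx":0,"ry":0,"rz":0,"x":0,"y":0,"z":0,"grip":0.08},{"rx":0,"ry":0,"rz":0,"x":0,"y":0,"z":0,"grip":0.08}]'; python3 -m crank '[{"rx":0,"ry":0,"rz":0,"x":0,"y":0,"z":-3,"grip":0.08},{"rx":0,"ry":0,"rz":0,"x":0,"y":0,"z":-4,"grip":0.08},{"rx":0,"ry":0,"rz":0,"x":0,"y":0,"z":-4,"grip":0.08},{"rx":0,"ry":0,"rz":0,"x":0,"y":0,"z":0,"grip":0.08}]'>/dev/null;python3 -m crank '[{"rx":0,"ry":0,"rz":-0.134,"x":0,"y":0,"z":0,"grip":0.08},{"rx":0,"ry":0,"rz":-0.134,"x":0,"y":0,"z":0,"grip":0.08},{"rx":0,"ry":0,"rz":-0.134,"x":0,"y":0,"z":0,"grip":0.08},{"rx":0,"ry":0,"rz":-0.134,"x":0,"y":0,"z":0,"grip":0.08},{"rx":0,"ry":0,"rz":-0.134,"x":0,"y":0,"z":0,"grip":0.08},{"rx":0,"ry":0,"rz":-0.134,"x":0,"y":0,"z":0,"grip":0.08},{"rx":0,"ry":0,"rz":-0.134,"x":0,"y":0,"z":0,"grip":0.08},{"rx":0,"ry":0,"rz":-0.134,"x":0,"y":0,"z":0,"grip":0.08},{"rx":0,"ry":0,"rz":-0.134,"x":0,"y":0,"z":0,"grip":0.08},{"rx":0,"ry":0,"rz":-0.134,"x":0,"y":0,"z":0,"grip":0.08},{"rx":0,"ry":0,"rz":-0.134,"x":0,"y":0,"z":0,"grip":0.08},{"rx":0,"ry":0,"rz":-0.137,"x":0,"y":0,"z":0,"grip":0.08}]' >/dev/null; python3 -m crank '[{"rx":0,"ry":0,"rz":0,"x":-0.8,"y":4,"z":0,"grip":0.08},{"rx":0,"ry":0,"rz":0,"x":-0.8,"y":4,"z":0,"grip":0.08},{"rx":0,"ry":0,"rz":0,"x":-0.8,"y":4,"z":0,"grip":0.08},{"rx":0,"ry":0,"rz":0,"x":-0.8,"y":4,"z":0,"grip":0.08},{"rx":0,"ry":0,"rz":0,"x":-0.8,"y":4,"z":0,"grip":0.08},{"rx":0,"ry":0,"rz":0,"x":-0.8,"y":4,"z":0,"grip":0.08},{"rx":0,"ry":0,"rz":0,"x":-0.8,"y":4,"z":0,"grip":0.08},{"rx":0,"ry":0,"rz":0,"x":-0.8,"y":4,"z":0,"grip":0.08},{"rx":0,"ry":0,"rz":0,"x":-0.8,"y":4,"z":0,"grip":0.08},{"rx":0,"ry":0,"rz":0,"x":-0.8,"y":4,"z":0,"grip":0.08},{"rx":0,"ry":0,"rz":0,"x":-0.8,"y":4,"z":0,"grip":0.08},{"rx":0,"ry":0,"rz":0,"x":-0.8,"y":3.8,"z":0,"grip":0.08}]'>/dev/null; python3 -m crank '[{"rx":0,"ry":0,"rz":0,"x":0,"y":0,"z":2.5,"grip":0.08},{"rx":0,"ry":0,"rz":0,"x":0,"y":0,"z":1,"grip":0.08},{"rx":0,"ry":0,"rz":0,"x":0,"y":0,"z":0,"grip":0.08},{"rx":0,"ry":0,"rz":0,"x":0,"y":0,"z":0,"grip":0.08},{"rx":0,"ry":0,"rz":0,"x":0,"y":0,"z":0,"grip":0.08}]' >/dev/null; python3 go.py 488 456.5 39.5 95.1
```

```text
clock: 41.8
position: [436.5, -28.2, 6.3]
tool_rot: [0.69, 0.724, 0.0, 0.0]
wrist_force: [0.1, -0.6, 1.0]
opening: 0.271
finger_force: 0.0
clock: 42.2
position: [436.9, -28.3, 6.6]
tool_rot: [0.691, 0.723, 0.0, 0.001]
wrist_force: [-1.6, 0.4, 9.5]
opening: 0.154
finger_force: 30.0
t 45.5 pos [491.2 456.   81.8] yang 94.9 tilt [0.001 0.001] open 0.158 ff 30.0 F [-0.2  0.6  0.4] j6 -0.94
rz -0.003
shift cm [0.32 0.08 4.23]
```

```bash
python3 -m crank '[{"rx":0,"ry":0,"rz":-0.003,"x":0.32,"y":0.08,"z":0,"grip":0.08},{"rx":0,"ry":0,"rz":0,"x":0,"y":0,"z":2,"grip":0.08},{"rx":0,"ry":0,"rz":0,"x":0,"y":0,"z":1,"grip":0.08},{"rx":0,"ry":0,"rz":0,"x":0,"y":0,"z":0.6,"grip":0.08},{"rx":0,"ry":0,"rz":0,"x":0,"y":0,"z":0.4,"grip":0.08},{"rx":0,"ry":0,"rz":0,"x":0,"y":0,"z":0,"grip":0.08},{"rx":0,"ry":0,"rz":0,"x":0,"y":0,"z":0,"grip":0.08}]'; python3 -m crank '[{"rx":0,"ry":0,"rz":0,"x":0,"y":0,"z":0.12,"grip":0.08},{"rx":0,"ry":0,"rz":0,"x":0,"y":0,"z":0,"grip":0.08},{"rx":0,"ry":0,"rz":0,"x":0,"y":0,"z":0,"grip":0.08}]'
```

```text
clock: 46.2
position: [487.8, 456.9, 41.1]
tool_rot: [-0.045, 0.999, 0.0, 0.0]
wrist_force: [3.9, 1.3, -2.9]
opening: 0.156
finger_force: 31.9
clock: 46.5
position: [487.9, 457.1, 40.3]
tool_rot: [-0.045, 0.999, 0.0, 0.0]
wrist_force: [2.4, -1.9, 6.3]
opening: 0.156
finger_force: 30.4
```

```bash
python3 -m crank '[{"rx":0,"ry":0,"rz":0,"x":0,"y":0,"z":0.12,"grip":0.08},{"rx":0,"ry":0,"rz":0,"x":0,"y":0,"z":0,"grip":0.08},{"rx":0,"ry":0,"rz":0,"x":0,"y":0,"z":0,"grip":0.08}]'|grep -E 'posi|wrist'; python3 -m crank '[{"rx":0,"ry":0,"rz":0,"x":0,"y":0,"z":0,"grip":0.2},{"rx":0,"ry":0,"rz":0,"x":0,"y":0,"z":0,"grip":0.35},{"rx":0,"ry":0,"rz":0,"x":0,"y":0,"z":0,"grip":0.35},{"rx":0,"ry":0,"rz":0,"x":0,"y":0,"z":-3,"grip":0.35},{"rx":0,"ry":0,"rz":0,"x":0,"y":0,"z":-4,"grip":0.35},{"rx":0,"ry":0,"rz":0,"x":0,"y":0,"z":0,"grip":0.35}]'>/dev/null; python3 go.py 444.5 77 6.5 95.1
```

```text
position: [488.0, 457.1, 40.0]
wrist_force: [-2.3, -5.1, 20.1]
t 47.4 pos [488.9 458.3 112.9] yang 95.11 tilt [0.004 0.003] open 0.348 ff 0.0 F [-0.1  0.8 -0.5] j6 -0.94
rz 0.0
shift cm [  7.86 -37.61  10.49]
```

Forceps are seated. On to the tube.

```bash
python3 -m crank '[{"rx":0,"ry":0,"rz":0,"x":0.8,"y":-3.8,"z":0,"grip":0.27},{"rx":0,"ry":0,"rz":0,"x":0.8,"y":-3.8,"z":0,"grip":0.27},{"rx":0,"ry":0,"rz":0,"x":0.8,"y":-3.8,"z":0,"grip":0.27},{"rx":0,"ry":0,"rz":0,"x":0.8,"y":-3.8,"z":0,"grip":0.27},{"rx":0,"ry":0,"rz":0,"x":0.8,"y":-3.8,"z":0,"grip":0.27},{"rx":0,"ry":0,"rz":0,"x":0.8,"y":-3.8,"z":0,"grip":0.27},{"rx":0,"ry":0,"rz":0,"x":0.8,"y":-3.7,"z":0,"grip":0.27},{"rx":0,"ry":0,"rz":0,"x":0.8,"y":-3.7,"z":0,"grip":0.27},{"rx":0,"ry":0,"rz":0,"x":0.7,"y":-3.7,"z":0,"grip":0.27},{"rx":0,"ry":0,"rz":0,"x":0.6,"y":-3.6,"z":0,"grip":0.27}]'>/dev/null; python3 -m crank '[{"rx":0,"ry":0,"rz":0.134,"x":0,"y":0,"z":0,"grip":0.27},{"rx":0,"ry":0,"rz":0.134,"x":0,"y":0,"z":0,"grip":0.27},{"rx":0,"ry":0,"rz":0.134,"x":0,"y":0,"z":0,"grip":0.27},{"rx":0,"ry":0,"rz":0.134,"x":0,"y":0,"z":0,"grip":0.27},{"rx":0,"ry":0,"rz":0.134,"x":0,"y":0,"z":0,"grip":0.27},{"rx":0,"ry":0,"rz":0.134,"x":0,"y":0,"z":0,"grip":0.27},{"rx":0,"ry":0,"rz":0.134,"x":0,"y":0,"z":0,"grip":0.27},{"rx":0,"ry":0,"rz":0.134,"x":0,"y":0,"z":0,"grip":0.27},{"rx":0,"ry":0,"rz":0.134,"x":0,"y":0,"z":0,"grip":0.27},{"rx":0,"ry":0,"rz":0.134,"x":0,"y":0,"z":0,"grip":0.27},{"rx":0,"ry":0,"rz":0.134,"x":0,"y":0,"z":0,"grip":0.27},{"rx":0,"ry":0,"rz":0.136,"x":0,"y":0,"z":0,"grip":0.27}]' > /dev/null;  python3 -m crank '[{"rx":0,"ry":0,"rz":0,"x":0,"y":0,"z":0,"grip":0.27},{"rx":0,"ry":0,"rz":0,"x":0,"y":0,"z":0,"grip":0.27}]' >/dev/null; python3 go.py 444.6 76.9 6.5 2.87
```

```text
t 49.8 pos [443.7  76.4 108.1] yang 3.1 tilt [-0.001 -0.   ] open 0.268 ff 0.0 F [ 0.4 -0.7 -0.1] j6 0.06
rz 0.004
shift cm [ 0.04  0.11 10.16]
```

```bash
python3 -m crank '[{"rx":0,"ry":0,"rz":0.004,"x":0,"y":0.1,"z":4,"grip":0.27},{"rx":0,"ry":0,"rz":0,"x":0,"y":0,"z":3,"grip":0.27},{"rx":0,"ry":0,"rz":0,"x":0,"y":0,"z":2,"grip":0.27},{"rx":0,"ry":0,"rz":0,"x":0,"y":0,"z":1.1,"grip":0.27},{"rx":0,"ry":0,"rz":0,"x":0,"y":0,"z":0,"grip":0.27},{"rx":0,"ry":0,"rz":0,"x":0,"y":0,"z":0,"grip":0.27}]'; python3 -m crank '[{"rx":0,"ry":0,"rz":0,"x":0,"y":0,"z":0,"grip":0.05},{"rx":0,"ry":0,"rz":0,"x":0,"y":0,"z":0,"grip":0.05},{"rx":0,"ry":0,"rz":0,"x":0,"y":0,"z":0,"grip":0.05},{"rx":0,"ry":0,"rz":0,"x":0,"y":0,"z":0,"grip":0.05}]'; python3 -m crank '[{"rx":0,"ry":0,"rz":0,"x":0,"y":0,"z":-3,"grip":0.05},{"rx":0,"ry":0,"rz":0,"x":0,"y":0,"z":-4,"grip":0.05},{"rx":0,"ry":0,"rz":0,"x":0,"y":0,"z":-4,"grip":0.05},{"rx":0,"ry":0,"rz":0,"x":0,"y":0,"z":0,"grip":0.05}]'>/dev/null;python3 -m crank '[{"rx":0,"ry":0,"rz":-0.134,"x":0,"y":0,"z":0,"grip":0.05},{"rx":0,"ry":0,"rz":-0.134,"x":0,"y":0,"z":0,"grip":0.05},{"rx":0,"ry":0,"rz":-0.134,"x":0,"y":0,"z":0,"grip":0.05},{"rx":0,"ry":0,"rz":-0.134,"x":0,"y":0,"z":0,"grip":0.05},{"rx":0,"ry":0,"rz":-0.134,"x":0,"y":0,"z":0,"grip":0.05},{"rx":0,"ry":0,"rz":-0.134,"x":0,"y":0,"z":0,"grip":0.05},{"rx":0,"ry":0,"rz":-0.134,"x":0,"y":0,"z":0,"grip":0.05},{"rx":0,"ry":0,"rz":-0.134,"x":0,"y":0,"z":0,"grip":0.05},{"rx":0,"ry":0,"rz":-0.134,"x":0,"y":0,"z":0,"grip":0.05},{"rx":0,"ry":0,"rz":-0.134,"x":0,"y":0,"z":0,"grip":0.05},{"rx":0,"ry":0,"rz":-0.134,"x":0,"y":0,"z":0,"grip":0.05},{"rx":0,"ry":0,"rz":-0.137,"x":0,"y":0,"z":0,"grip":0.05}]' >/dev/null; python3 -m crank '[{"rx":0,"ry":0,"rz":0,"x":-1.3,"y":3.4,"z":0,"grip":0.05},{"rx":0,"ry":0,"rz":0,"x":-1.3,"y":3.4,"z":0,"grip":0.05},{"rx":0,"ry":0,"rz":0,"x":-1.3,"y":3.4,"z":0,"grip":0.05},{"rx":0,"ry":0,"rz":0,"x":-1.3,"y":3.4,"z":0,"grip":0.05},{"rx":0,"ry":0,"rz":0,"x":-1.3,"y":3.4,"z":0,"grip":0.05},{"rx":0,"ry":0,"rz":0,"x":-1.2,"y":3.4,"z":0,"grip":0.05},{"rx":0,"ry":0,"rz":0,"x":0,"y":0,"z":2,"grip":0.05},{"rx":0,"ry":0,"rz":0,"x":0,"y":0,"z":1.5,"grip":0.05},{"rx":0,"ry":0,"rz":0,"x":0,"y":0,"z":0,"grip":0.05},{"rx":0,"ry":0,"rz":0,"x":0,"y":0,"z":0,"grip":0.05},{"rx":0,"ry":0,"rz":0,"x":0,"y":0,"z":0,"grip":0.05}]'>/dev/null; python3 go.py 503 289.3 39.5 95.1
```

```text
clock: 50.4
position: [445.5, 76.5, 7.9]
tool_rot: [0.69, 0.724, 0.0, 0.0]
wrist_force: [0.1, -0.3, 0.1]
opening: 0.274
finger_force: 0.0
clock: 50.8
position: [445.9, 76.6, 8.2]
tool_rot: [0.691, 0.723, 0.001, 0.0]
wrist_force: [-0.6, -1.0, 7.5]
opening: 0.129
finger_force: 30.0
t 53.5 pos [504.6 285.9  83. ] yang 94.9 tilt [0. 0.] open 0.128 ff 30.0 F [ 0.  -0.4 -0.7] j6 -1.18
rz -0.004
shift cm [0.13 0.35 4.35]
```

```bash
python3 -m crank '[{"rx":0,"ry":0,"rz":-0.004,"x":0.13,"y":0.35,"z":0,"grip":0.05},{"rx":0,"ry":0,"rz":0,"x":0,"y":0,"z":2,"grip":0.05},{"rx":0,"ry":0,"rz":0,"x":0,"y":0,"z":1,"grip":0.05},{"rx":0,"ry":0,"rz":0,"x":0,"y":0,"z":0.6,"grip":0.05},{"rx":0,"ry":0,"rz":0,"x":0,"y":0,"z":0.35,"grip":0.05},{"rx":0,"ry":0,"rz":0,"x":0,"y":0,"z":0,"grip":0.05},{"rx":0,"ry":0,"rz":0,"x":0,"y":0,"z":0,"grip":0.05}]'; python3 -m crank '[{"rx":0,"ry":0,"rz":0,"x":0,"y":0,"z":0.12,"grip":0.05},{"rx":0,"ry":0,"rz":0,"x":0,"y":0,"z":0,"grip":0.05},{"rx":0,"ry":0,"rz":0,"x":0,"y":0,"z":0,"grip":0.05}]'
```

```text
clock: 54.2
position: [503.1, 289.9, 43.3]
tool_rot: [-0.045, 0.999, 0.0, 0.0]
wrist_force: [3.3, -0.3, -3.0]
opening: 0.129
finger_force: 31.6
clock: 54.5
position: [503.2, 289.9, 42.1]
tool_rot: [-0.045, 0.999, 0.0, 0.0]
wrist_force: [2.9, 0.6, 2.7]
opening: 0.129
finger_force: 31.7
```

```bash
python3 -m crank '[{"rx":0,"ry":0,"rz":0,"x":0,"y":0,"z":0.1,"grip":0.05},{"rx":0,"ry":0,"rz":0,"x":0,"y":0,"z":0,"grip":0.05},{"rx":0,"ry":0,"rz":0,"x":0,"y":0,"z":0,"grip":0.05}]'|grep -E 'posi|wrist'; python3 -m crank '[{"rx":0,"ry":0,"rz":0,"x":0,"y":0,"z":0.07,"grip":0.05},{"rx":0,"ry":0,"rz":0,"x":0,"y":0,"z":0,"grip":0.05},{"rx":0,"ry":0,"rz":0,"x":0,"y":0,"z":0,"grip":0.05}]'|grep -E 'posi|wrist'
```

```text
position: [503.2, 289.9, 41.2]
wrist_force: [3.1, -0.4, 7.4]
position: [503.3, 290.0, 40.9]
wrist_force: [0.3, -1.9, 14.9]
```

The tube is in contact at the expected height. I'll release, retreat and look.

```bash
python3 -m crank '[{"rx":0,"ry":0,"rz":0,"x":0,"y":0,"z":0,"grip":0.2},{"rx":0,"ry":0,"rz":0,"x":0,"y":0,"z":0,"grip":0.35},{"rx":0,"ry":0,"rz":0,"x":0,"y":0,"z":0,"grip":0.35},{"rx":0,"ry":0,"rz":0,"x":0,"y":0,"z":-3,"grip":0.35},{"rx":0,"ry":0,"rz":0,"x":0,"y":0,"z":-4,"grip":0.35},{"rx":0,"ry":0,"rz":0,"x":0,"y":0,"z":-4,"grip":0.35},{"rx":0,"ry":0,"rz":0,"x":0,"y":0,"z":0,"grip":0.35}]'>/dev/null; python3 -m crank '[{"rx":0,"ry":0,"rz":0,"x":0.4,"y":-4,"z":0,"grip":0.35},{"rx":0,"ry":0,"rz":0,"x":0.4,"y":-4,"z":0,"grip":0.35},{"rx":0,"ry":0,"rz":0,"x":0.4,"y":-4,"z":0,"grip":0.35},{"rx":0,"ry":0,"rz":0,"x":0.4,"y":-4,"z":0,"grip":0.35},{"rx":0,"ry":0,"rz":0,"x":0.4,"y":-4,"z":0,"grip":0.35},{"rx":0,"ry":0,"rz":0,"x":0.4,"y":-4,"z":0,"grip":0.35},{"rx":0,"ry":0,"rz":0,"x":0.4,"y":-4,"z":0,"grip":0.35},{"rx":0,"ry":0,"rz":0,"x":0.4,"y":-4,"z":0,"grip":0.35},{"rx":0,"ry":0,"rz":0,"x":0,"y":0,"z":0,"grip":0.35},{"rx":0,"ry":0,"rz":0,"x":0,"y":0,"z":0,"grip":0.35},{"rx":0,"ry":0,"rz":0,"x":0,"y":0,"z":0,"grip":0.35}]'
python3 - <<'E'
from h import *
c=shot('top');np.save('t8.npy',c,allow_pickle=True);s=shot('side');np.save('s8.npy',s,allow_pickle=True)
c0=np.load('top0.npy',allow_pickle=True).item()
A=grid(ortho(c,400,590,245,495,47,1.58),590,495,1.58,20)
A0=grid(ortho(c0,400,590,245,495,47,1.58),590,495,1.58,20)
u,v=proj(s,(495,372,47));u=int(u);v=int(v);print(u,v)
B=cv2.resize(s['frame'][v-48:v+52,u-62:u+72,::-1],(400,298),interpolation=cv2.INTER_CUBIC)
o=np.zeros((600,800,3),np.uint8);o[:A.shape[0],:A.shape[1]]=A;o[:A0.shape[0],400:400+A0.shape[1]]=A0;o[301:599,:400]=B
C=ortho(c,400,500,-400,-180,53,1.8);o[301:301+C.shape[0],402:402+C.shape[1]]=C
cv2.imwrite('pics/t8.png',o)
E
```

```text
clock: 56.9
position: [499.1, -31.1, 149.4]
tool_rot: [-0.045, 0.999, 0.0, -0.001]
wrist_force: [0.0, 0.2, -0.2]
opening: 0.354
finger_force: 0.0
212 249
```

View pics/t8.png

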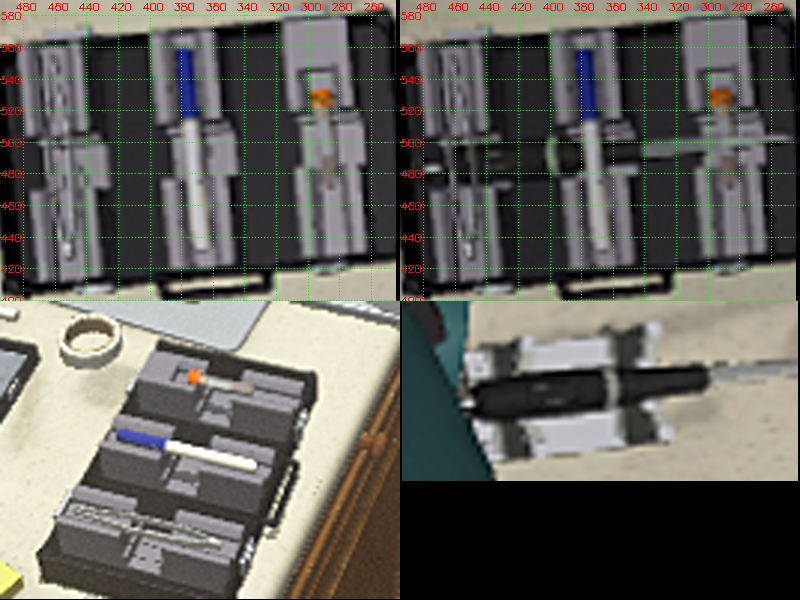

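The before and after views match. The marker, forceps and tube lie in their own cutouts, with the orange cap at px (320, 97) as at the start and the forceps within about 3 mm of where they were. The pipette is in both notches, so I'm handing in.

```bash
python3 -c "
from workcell import bot
print(bot.job_done())"
```

```text
the job is handed in; nothing more can be done
None
```

I've handed the job in at about 57 s: the pipette lies in both notches of the rest, and the marker, forceps and capped tube are back in their own cutouts by the final pictures and contact forces; the hand-in returned no verdict.

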